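# Pry open the dust hood and hold the camera mast at full height

## Robot

A 7-joint arm with a two-finger parallel gripper is mounted at the origin on a cart in front of the work surface, level with it; the furniture and walls round the work are solid. World frame = base frame: x ahead of the robot, y to its left, z up, the work surface at z = 0. Lengths are in m, angles in rad, forces in N, time in s.
With the tool pointing down it reaches from about 0.425 to 0.875 m from the base axis. Payload 8.4 kg.
Tool frame: the origin (TCP) lies on the centre line of the jaws, within the pads' length; the fingertips stand env.tip_extent ahead of it and the grasp point (between the pads) lies 2 mm behind it (env.tip_extent is the distance from the TCP to the fingertips, in m); z points along the fingers, x is the direction in which the jaws open and shut, and the axes are right-handed (so a half turn about z gives the same grasp; the last joint's range is limited). The gripper opens to 87 mm and grips with 3 to 60 N. Pads are 19 mm wide; open, the fingers measure 117 mm over their backs; the gripper's body (75 mm by 190 mm) begins 51 mm behind the grasp point.
Start: joints at [1.122, 0.333, 0.04, 1.465, -0.013, 1.343, -0.059], TCP at [0.223, -0.611, 0.24] pointing down, gripper open.
Joint ranges: [-2.58, 2.58], [-0.38, 2.09], [-1.3, 1.39], [0.25, 2.4], [-1.5, 4.64], [0.08, 2.09], [-2.65, 2.65]. Speed limits (rad/s): [2.22, 2.22, 2.79, 2.79, 3.14, 3.14, 3.14].

## Interface

Orientations are given as a rotation vector (axis times angle).
In Python, from workcell import readout, cams, workorder, env gives the robot as it stands. The module is installed in compiled form; this text tells all that it offers.
- The arm moves only by the shell command python3 -m crank 'ROWS'. ROWS is JSON, a list of rows, each an object of numbers: "wx", "wy", "wz": the turn, a rotation vector about the tool's x, y, z in rad; "tx", "ty", "tz": the shift along the tool's x, y, z in cm; "grip": the opening, from 0 (shut) to 1 (fully open). In form: [{"wx": .., "wy": .., "wz": .., "tx": .., "ty": .., "tz": .., "grip": ..}, ...]. A call has 1 to 20 rows; each row shifts and turns the pose as measured when the row begins, along the tool's axes as they then stand; what a row does not reach is not made up. A row lasts 1/12 s, in which the tool goes at most 41.7 mm and 7.16 degrees, less where a joint would pass 70% of its speed; a pose out of reach is approached as far as the arm can. A call with a gripper value outside its range is refused whole. The fingers move at their own pace and stop on an object; the grip force is fixed at half the most. Time passes only in rows, so rows that do not move let the fingers close. It gives the time, the measured TCP pose, the force and the opening at its end, in the units of the state.
- readout.observe(): the state, without advancing time (a new reading comes with each control period).
- cams.snapshot(name): name is "scene" or "side" or "wrist"; returns a dict with "frame" (420x560x3 uint8, blue, green, red), "intrinsics" (3x3 intrinsics, pixels), "k1" (the pictures are not rectified: a ray, as slopes to the right and down, at radius r is drawn at 1 + k1 r^2 times it, then the intrinsics apply), "world_to_cam" (4x4, takes a point from world to camera coordinates). Camera axes: x right, y up, looking along -z (the intrinsics and any distortion apply to the point x, -y, -z); pixel columns grow to the right and rows downward; lengths in m; the calibration is good to about 2 mm. A picture is of the moment at which its call begins. There is no depth.
- workorder.job_done(): hands the job in, once; it reports no verdict.
The state is a dict: "t": time; "joint_positions": joint angles; "qd": joint speeds; "joint_torque": joint torques, N m; "tcp_pos": TCP position; "ee_rot": TCP orientation; "wrist_force": force on the tool from outside, world axes, zero at the start; "ft_torque": the same for the moment, N m; "gripper_width": opening from 0.0 (shut) to 1.0 (fully open).
Only numpy, scipy, OpenCV 4.12 (cv2) and the standard library are available. Lean on these libraries where they do the work, as an engineer would, in place of code of your own. Each camera call takes 0.05 s, during which the arm holds its last target.

## Task

Pry the bare-metal dust hood of the small camera box open with the blade of the wooden-handled scraper, using the slot at the bottom of the hood's front, and lay the scraper flat on the worktop again. Then press the release button so that the camera mast pops up to its first stop, take the camera head, pull it up to the second stop (the end of its travel) and finish while still holding it there, because it sinks back when let go. Do not push the other things about.

Things in the scene. Friction and masses are not known exactly. Their poses are not given: they have to be found in the camera images.
- camera_box: grey box bolted down on the worktop (does not move), 110 (x) x 130 (y) mm, its flat black top deck 70 mm above the worktop, on a dark foot flange 116 x 170 mm, 8 mm thick; origin at the centre of its underside on the worktop; own z up, own x away from its slotted front towards the hinge. On the deck, under the hood: camera mast (centre 10 mm towards +x, 25 mm towards +y) and release button (5 mm towards -x, 36 mm towards -y)
- cover (a joint): opening angle of the dust hood, rad; 0 shut on the deck, 1.9 fully open (its stop, hood tipped over behind the box). A snap catch holds it shut (about 2.5 N upward at the slot to lift it); lifted beyond about 0.08 rad (9 mm at the slot) the catch lets go and a spring swings it open to 1.9 by itself in about 1 s, where it stays
- slot (a point): point on the front face of the hood in the middle of the pry slot, moving with the hood. Hood: plain bare-metal shell 110 (x) x 128 (y) x 48 mm high, open below, sitting on the deck. The slot is 50 mm wide and 11 mm high, between the deck and the lower edge of the front wall (6 mm thick); the point lies halfway up, 5.5 mm above the deck and 2 mm behind the front face of the box below. Behind the wall the space is free for 35 mm
- cover_hinge (a point): middle of the hinge line (along the box's y) at the far upper edge of the deck
- release (a joint): travel of the release button, m; 0 up, 0.006 fully down (4 N); it springs back. The mast is unlatched from about 0.0045 and needs the button held down about 0.3 s to pop clear
- release_top (a point): centre of the top of the round metal push button, 24 mm in diameter, pressed straight down; only reachable with the hood open
- mast (a joint): extension of the telescopic camera mast, m; 0 latched down, pops up to about 0.038 (first stop, where a spring balances it) when the button is pressed, 0.120 at the second stop, a hard end. Beyond the first stop the spring and weight draw it back, about 4 N at the second stop
- head (a point): centre of the black camera head on top of the mast, a block 44 (x) x 30 (y) x 32 mm high with rounded edges and a lens on its front (-x) side that stands out 7 mm more; it moves straight up with the mast. Its axes are those of the box. Centre 90 mm above the worktop when latched, about 128 mm at the first stop, 210 mm at the second
- scraper: loose scraper, 0.12 kg, lying flat: wooden handle 100 x 22 x 24 mm high, steel blade 24 mm wide, 3 mm thick, standing out 70 mm at +x, its mid plane 12 mm above the underside of the handle. Origin on the underside of the handle, own x towards the blade tip, z up; the handle runs from x -55 to +45 mm
- blade_tip (a point): middle of the blade's end edge, 115 mm ahead of the scraper's origin and 12 mm above its underside
- spanner: bystander: steel combination spanner 174 x 31 x 10 mm lying flat, beside the scraper on either side
- toolholder: bystander: steel tool holder standing on its nut, 64 mm across, 110 mm high
- collet: bystander: spring collet standing, 34 mm across, 46 mm high
- offcut_0: bystander: wooden offcut 45 x 110 x 22 mm
- offcut_1: bystander: wooden offcut 52 x 75 x 18 mm
Things that resemble listed ones, but are neither listed nor needed, are in the scene too. There is more than one size of the camera_box; the one meant has the size given above.

How it is judged:
By the outcome, as a careful person would: the job done as asked, in the order asked, and still so for the second after the job is handed in, while the arm keeps its last pose, push and grip.
It also fails if it takes over 64 s, if anything falls off the work surface, if the arm or the gripper's body presses on something with over 40 N, if the wrist force passes 120 N, or if a joint passes its speed limit or range.

## Working session

There is one attempt and no reset: what is moved stays moved. The work goes in short steps, Python scripts to look and compute and a shell command to move; the robot and the scene stay as the last step left them, time stands still between calls to the robot, and variables do not carry over. Pictures are saved under pics/ and viewed, and the job is handed in when it is done.

```bash
mkdir -p pics; ls; python3 - <<'E'
from workcell import readout,cams,env
import cv2
print(readout.observe()); print(env.tip_extent)
for n in ["scene","side","wrist"]:
    s=cams.snapshot(n); cv2.imwrite(f"pics/{n}0.png",s["frame"]); print(n,s["intrinsics"],s["k1"],s["world_to_cam"])
E
```

```text
pics
{'t': 0.0, 'joint_positions': array([ 1.12178086,  0.33391265,  0.03984334,  1.46629351, -0.01345445,
        1.34331958, -0.05847831]), 'qd': array([-0.00025032, -0.00224622,  0.00123819, -0.00011982, -0.00103281,
       -0.00037548, -0.00167745]), 'joint_torque': array([-1.05661311e-03, -6.56364083e+01,  1.33422442e+00, -4.03807104e+01,
       -5.97867114e-02,  4.46645077e-02,  1.92856351e-04]), 'tcp_pos': array([ 0.22262045, -0.61019626,  0.23864682]), 'ee_rot': array([-2.57338562e+00,  1.80042741e+00,  2.19044845e-03]), 'wrist_force': array([-0.52432787,  1.05208031, -0.01951514]), 'ft_torque': array([-0.0369342 , -0.00559573, -0.00766015]), 'gripper_width': 1.0027063913430294}
0.017
scene [[508.52814212   0.         277.84329892]
 [  0.         508.52814212 197.12725701]
 [  0.           0.           1.        ]] -0.16645655401773815 [[ 0.11475216 -0.99337518  0.00613976 -0.08217479]
 [ 0.76087042  0.09186409  0.64236842 -0.44385862]
 [-0.63867687 -0.0690416   0.76637139 -1.18499843]
 [ 0.          0.          0.          1.        ]]
side [[505.58458197   0.         284.89090559]
 [  0.         505.58458197 207.40763502]
 [  0.           0.           1.        ]] -0.06838149770703093 [[ 0.94555115 -0.32525891  0.01181774 -0.50349637]
 [ 0.14071707  0.44127583  0.88626991 -0.13505103]
 [-0.29348206 -0.83635058  0.46301835 -1.31591543]
 [ 0.          0.          0.          1.        ]]
wrist [[345.20593088   0.         286.88728802]
 [  0.         345.20593088 208.57490215]
 [  0.           0.           1.        ]] -0.06283020658661935 [[ 3.41941949e-01 -9.39720588e-01 -9.58760988e-04 -6.49453115e-01]
 [ 9.11647033e-01  3.31973826e-01 -2.42266518e-01  2.75236520e-02]
 [ 2.27981118e-01  8.19670339e-02  9.70209264e-01 -3.90471557e-01]
 [ 0.00000000e+00  0.00000000e+00  0.00000000e+00  1.00000000e+00]]
```

View pics/scene0.png

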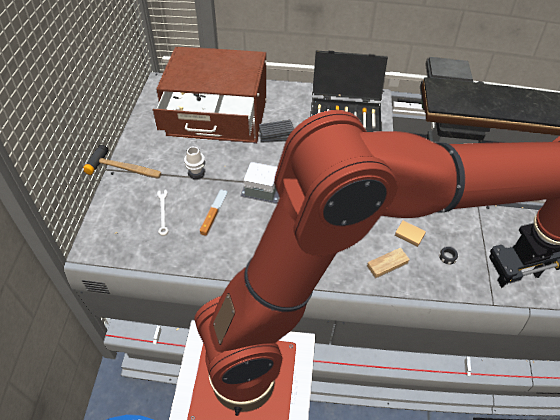

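View pics/side0.png

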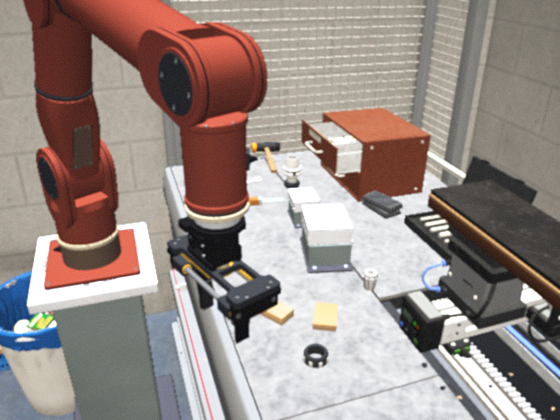

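View pics/wrist0.png

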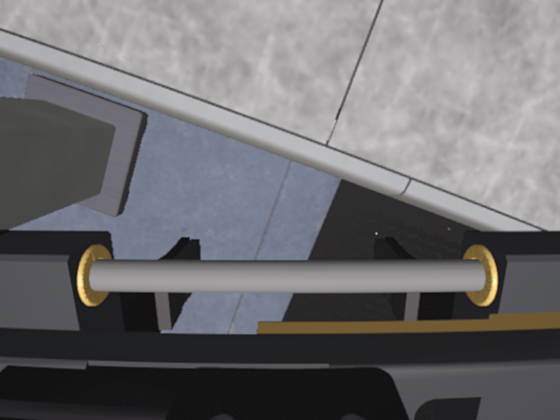

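The scene view shows the scraper at about (213,212), orange handle near and blade away from the robot, with the spanner at (163,213). The arm partly hides a box at (260,180). The side view shows two boxes, a small one near (303,203) and a larger one near (328,237). I'll measure both.

```bash
cat > h.py <<'E'
import numpy as np, cv2
from workcell import readout,cams,env
from scipy.spatial.transform import Rotation as R
def snap(n): return cams.snapshot(n)
def ray(s,u,v):
    K=s["intrinsics"];k=s["k1"]
    D=np.array([k,0,0,0.])
    # iterative undistort
    p=cv2.undistortPoints(np.array([[[u,v]]],float),K,D,None,None)[0,0]
    xd=np.array([(u-K[0,2])/K[0,0],(v-K[1,2])/K[1,1]]);p=xd.copy()
    for _ in range(50): p=xd/(1+k*(p@p))
    d=np.array([p[0],-p[1],-1.]);T=s["world_to_cam"];Rm=T[:3,:3]
    return -Rm.T@T[:3,3],Rm.T@d
def onz(s,u,v,z):
    o,d=ray(s,u,v);return o+d*(z-o[2])/d[2]
def proj(s,P):
    P=np.atleast_2d(P);T=s["world_to_cam"];c=P@T[:3,:3].T+T[:3,3]
    x=c[:,0]/-c[:,2];y=-c[:,1]/-c[:,2];r=1+s["k1"]*(x*x+y*y);K=s["intrinsics"]
    return np.c_[K[0,0]*x*r+K[0,2],K[1,1]*y*r+K[1,2]]
def crop(s,x0,y0,x1,y1,name,f=None):
    f=f or min(800/(x1-x0),600/(y1-y0))
    im=cv2.resize(s["frame"][y0:y1,x0:x1],None,fx=f,fy=f,interpolation=cv2.INTER_CUBIC)
    cv2.imwrite("pics/"+name+".png",im);print(name,"scale",f,"off",x0,y0)
def tool():
    o=readout.observe();return o["tcp_pos"],R.from_rotvec(o["ee_rot"]).as_matrix(),o
E
python3 - <<'E'
from h import *
s=snap("side");crop(s,240,130,400,300,"s1",3.5)
s=snap("scene");crop(s,140,130,300,250,"c1",5)
E
```

```text
s1 scale 3.5 off 240 130
c1 scale 5 off 140 130
```

View pics/s1.png

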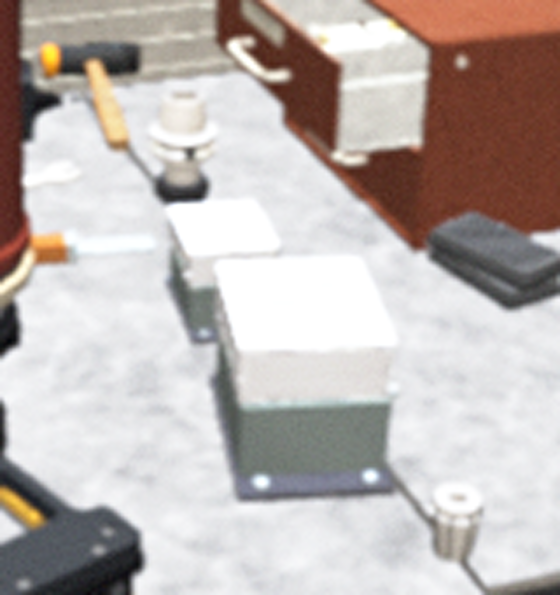

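View pics/c1.png

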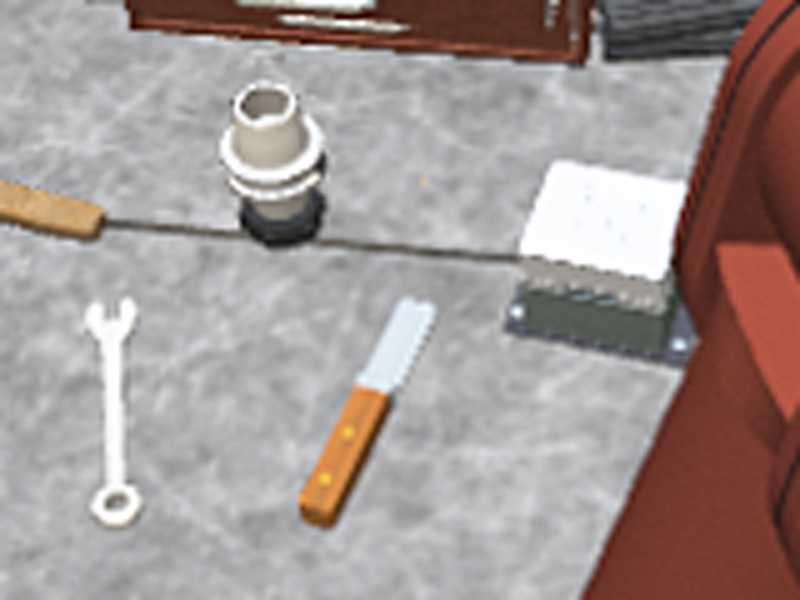

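```bash
python3 - <<'E'
from h import *
s=snap("side"); c=snap("scene")
f=lambda u,v:(240+u/3.5,130+v/3.5); g=lambda u,v:(140+u/5,130+v/5)
print("big top z=.118");A=[onz(s,*f(*p),.118) for p in [(218,262),(365,258),(397,345),(240,352)]];print(np.round(A,3));print([round(np.linalg.norm(A[i]-A[i-1]),3) for i in range(4)])
print("big flange",np.round([onz(s,*f(*p),.004) for p in [(240,497),(390,490)]],3))
for z in (.118,.1,.085):
  A=[onz(s,*f(*p),z) for p in [(167,205),(245,200),(280,247),(193,258)]];print("small",z,np.round(A,3),[round(np.linalg.norm(A[i]-A[i-1]),3) for i in range(4)])
  print("scene",np.round([onz(c,*g(*p),z) for p in [(557,160),(522,257),(665,278)]],3))
print("sc flange",np.round([onz(c,*g(*p),.008) for p in [(505,330),(692,362)]],3))
print("scraper tail,junction,tip",np.round([onz(c,*g(*p),z) for p,z in [((318,505),.024),((372,390),.024),((372,390),.012),((420,302),.012)]],3))
print("spanner",np.round([onz(c,*g(*p),.01) for p in [(117,505),(112,305)]],3))
E
```

```text
big top z=.118
[[ 0.549 -0.091  0.118]
 [ 0.659 -0.119  0.118]
 [ 0.624 -0.247  0.118]
 [ 0.515 -0.223  0.118]]
[np.float64(0.136), np.float64(0.113), np.float64(0.134), np.float64(0.111)]
big flange [[ 0.515 -0.234  0.004]
 [ 0.621 -0.26   0.004]]
small 0.118 [[ 0.545  0.016  0.118]
 [ 0.609  0.006  0.118]
 [ 0.604 -0.081  0.118]
 [ 0.533 -0.079  0.118]] [np.float64(0.096), np.float64(0.065), np.float64(0.088), np.float64(0.071)]
scene [[ 0.611  0.067  0.118]
 [ 0.533  0.075  0.118]
 [ 0.527 -0.007  0.118]]
small 0.1 [[ 0.558  0.052  0.1  ]
 [ 0.624  0.041  0.1  ]
 [ 0.618 -0.049  0.1  ]
 [ 0.545 -0.046  0.1  ]] [np.float64(0.098), np.float64(0.067), np.float64(0.09), np.float64(0.073)]
scene [[ 0.628  0.07   0.1  ]
 [ 0.549  0.078  0.1  ]
 [ 0.543 -0.005  0.1  ]]
small 0.085 [[ 0.568  0.082  0.085]
 [ 0.636  0.071  0.085]
 [ 0.63  -0.021  0.085]
 [ 0.556 -0.018  0.085]] [np.float64(0.101), np.float64(0.068), np.float64(0.092), np.float64(0.075)]
scene [[ 0.642  0.072  0.085]
 [ 0.562  0.081  0.085]
 [ 0.556 -0.004  0.085]]
sc flange [[ 0.57   0.096  0.008]
 [ 0.558 -0.02   0.008]]
scraper tail,junction,tip [[0.415 0.178 0.024]
 [0.501 0.164 0.024]
 [0.51  0.167 0.012]
 [0.582 0.151 0.012]]
spanner [[0.41  0.299 0.01 ]
 [0.559 0.341 0.01 ]]
```

```bash
cat >> h.py <<'E'
def goto(P,Rt=None):
    """print shift in tool axes (cm) and turn (rotvec in tool axes) from the measured pose"""
    p,Rm,o=tool(); P=np.array(P,float)
    print("shift cm, present tool axes",np.round(Rm.T@(P-p)*100,2))
    if Rt is not None:
        print("turn",np.round(R.from_matrix(Rm.T@Rt).as_rotvec(),3),"shift cm after turn",np.round(Rt.T@(P-p)*100,2))
def down(jaw,tilt=0):
    """tool down, tool x along world yaw angle jaw"""
    x=np.array([np.cos(jaw),np.sin(jaw),0]);z=np.array([0,0,-1.]);return np.c_[x,np.cross(z,x),z]
E
python3 - <<'E'
from h import *
p,Rm,o=tool();print(np.round(Rm,3))
s=snap("wrist");c=-s["world_to_cam"][:3,:3].T@s["world_to_cam"][:3,3];print("cam in tool",Rm.T@(c-p), "cam look in tool",Rm.T@(-s["world_to_cam"][2,:3]))
# bystanders
s=snap("side");print("offcuts,ring,collet",np.round([onz(s,*q,.02) for q in [(278,312),(325,315),(315,357)]],3), onz(s,370,288,0))
c=snap("scene");print(np.round([onz(c,*q,.02) for q in [(410,232),(388,262),(449,255)]],3))
goto([.50,.165,.26],down(-.16+np.pi/2));goto([.50,.165,.26],down(-.16-np.pi/2))
E
```

```text
[[ 0.343 -0.939 -0.   ]
 [-0.939 -0.343  0.   ]
 [-0.     0.    -1.   ]]
cam in tool [ 5.71592287e-05 -6.74134298e-02 -1.46134218e-01] cam look in tool [2.89094285e-04 2.42140050e-01 9.70241265e-01]
offcuts,ring,collet [[ 0.387 -0.377  0.02 ]
 [ 0.481 -0.419  0.02 ]
 [ 0.412 -0.53   0.02 ]] [ 0.63401759 -0.33817238  0.        ]
[[ 0.484 -0.411  0.02 ]
 [ 0.373 -0.345  0.02 ]
 [ 0.415 -0.519  0.02 ]]
shift cm, present tool axes [-63.36 -52.63  -2.04]
turn [-0.    -0.    -2.632] shift cm after turn [80.99 15.01 -2.05]
shift cm, present tool axes [-63.36 -52.63  -2.04]
turn [-0.    0.    0.51] shift cm after turn [-80.99 -15.01  -2.05]
```

```bash
python3 -m crank '[{"wz":0.102,"tz":-0.4},{"wz":0.102,"tz":-0.4},{"wz":0.102,"tz":-0.4},{"wz":0.102,"tz":-0.4},{"wz":0.102,"tz":-0.4},{"tx":-3,"ty":-1.9},{"tx":-3,"ty":-1.9},{"tx":-3,"ty":-1.9},{"tx":-3,"ty":-1.9},{"tx":-3,"ty":-1.9},{"tx":-3,"ty":-1.9},{"tx":-3,"ty":-1.9},{"tx":-3,"ty":-1.9},{"tx":-3,"ty":-1.9},{"tx":-3,"ty":-1.9},{"tx":-3,"ty":-1.9},{"tx":-3,"ty":-1.9}]'; python3 -c "
from h import *
goto([.50,.165,.26],down(-.16-np.pi/2))"
```

```text
shift cm, present tool axes [-63.36 -52.63  -2.04]
turn [-0.    0.    0.51] shift cm after turn [-80.99 -15.01  -2.05]invalid input at $[0]: expected keys wx, wy, wz, tx, ty, tz, grip
```

```bash
python3 -m crank '[{"wx":0,"wy":0,"wz":0.102,"tx":0,"ty":0,"tz":-0.4,"grip":1},{"wx":0,"wy":0,"wz":0.102,"tx":0,"ty":0,"tz":-0.4,"grip":1},{"wx":0,"wy":0,"wz":0.102,"tx":0,"ty":0,"tz":-0.4,"grip":1},{"wx":0,"wy":0,"wz":0.102,"tx":0,"ty":0,"tz":-0.4,"grip":1},{"wx":0,"wy":0,"wz":0.102,"tx":0,"ty":0,"tz":-0.4,"grip":1},{"wx":0,"wy":0,"wz":0,"tx":-3,"ty":-1.9,"tz":0,"grip":1},{"wx":0,"wy":0,"wz":0,"tx":-3,"ty":-1.9,"tz":0,"grip":1},{"wx":0,"wy":0,"wz":0,"tx":-3,"ty":-1.9,"tz":0,"grip":1},{"wx":0,"wy":0,"wz":0,"tx":-3,"ty":-1.9,"tz":0,"grip":1},{"wx":0,"wy":0,"wz":0,"tx":-3,"ty":-1.9,"tz":0,"grip":1},{"wx":0,"wy":0,"wz":0,"tx":-3,"ty":-1.9,"tz":0,"grip":1},{"wx":0,"wy":0,"wz":0,"tx":-3,"ty":-1.9,"tz":0,"grip":1},{"wx":0,"wy":0,"wz":0,"tx":-3,"ty":-1.9,"tz":0,"grip":1},{"wx":0,"wy":0,"wz":0,"tx":-3,"ty":-1.9,"tz":0,"grip":1},{"wx":0,"wy":0,"wz":0,"tx":-3,"ty":-1.9,"tz":0,"grip":1},{"wx":0,"wy":0,"wz":0,"tx":-3,"ty":-1.9,"tz":0,"grip":1},{"wx":0,"wy":0,"wz":0,"tx":-3,"ty":-1.9,"tz":0,"grip":1}]'; python3 -c "
from h import *
goto([.50,.165,.26],down(-.16-np.pi/2))
s=snap('wrist');cv2.imwrite('pics/w1.png',s['frame'])
s=snap('scene');cv2.imwrite('pics/c2.png',s['frame'])"
```

```text
t: 1.92
tcp_pos: [0.5182, -0.295, 0.2601]
ee_rot: [1.979, -2.434, 0.006]
wrist_force: [1.1, -0.4, 0.3]
gripper_width: 0.999
shift cm, present tool axes [-44.66  11.17  -0.26]
turn [ 0.    -0.006 -0.046] shift cm after turn [-4.512e+01  9.130e+00  1.000e-02]
```

View pics/w1.png

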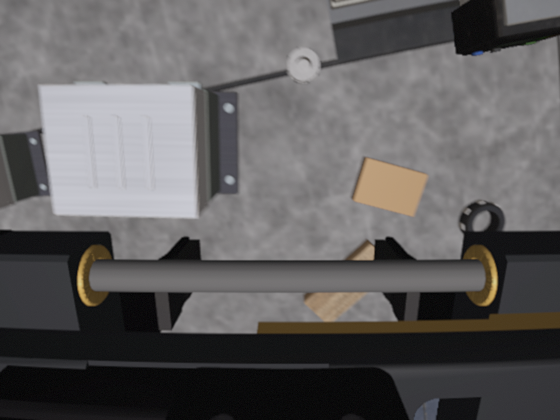

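View pics/c2.png

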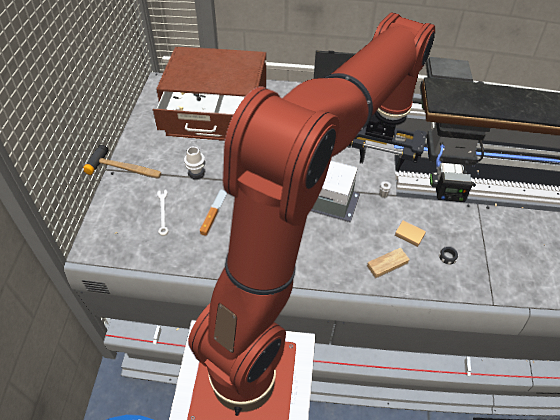

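The wrist view shows the larger box's hood with top corners near (40,85), (197,84), (198,217) and (54,216). Its right flange runs along (238,92)–(238,193).

```bash
python3 -c "
from h import *
s=snap('wrist');crop(s,20,60,260,230,'w1c',3.3)
A=[onz(s,*q,.118) for q in [(40,85),(197,84),(198,217),(54,216)]];print(np.round(A,4),[round(float(np.linalg.norm(A[i]-A[i-1])),3) for i in range(4)])
A=[onz(s,*q,.008) for q in [(238,92),(238,193)]];print(np.round(A,4),np.linalg.norm(A[0]-A[1]))
"
```

```text
w1c scale 3.3 off 20 60
[[ 0.6596 -0.1099  0.118 ]
 [ 0.6319 -0.2379  0.118 ]
 [ 0.5252 -0.2111  0.118 ]
 [ 0.5514 -0.0838  0.118 ]] [0.111, 0.131, 0.11, 0.13]
[[ 0.6312 -0.2562  0.008 ]
 [ 0.5204 -0.2306  0.008 ]] 0.11380179713888385
```

View pics/w1c.png

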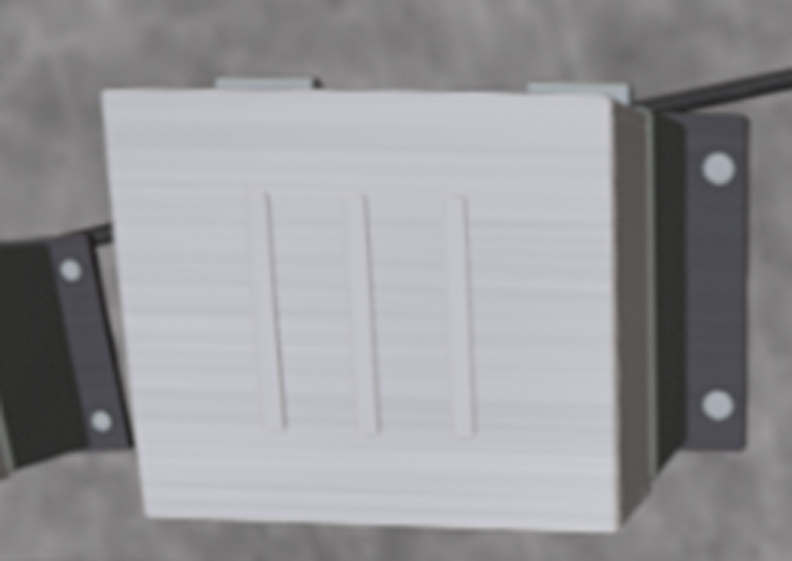

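```bash
python3 -c "
from h import *
goto([.44,.17,.26],down(-.16-np.pi/2))"; python3 -m crank '[{"wx":0,"wy":0,"wz":-0.045,"tx":-3.5,"ty":1.35,"tz":0,"grip":1},{"wx":0,"wy":0,"wz":0,"tx":-3.5,"ty":1.15,"tz":0,"grip":1},{"wx":0,"wy":0,"wz":0,"tx":-3.5,"ty":1.15,"tz":0,"grip":1},{"wx":0,"wy":0,"wz":0,"tx":-3.5,"ty":1.15,"tz":0,"grip":1},{"wx":0,"wy":0,"wz":0,"tx":-3.5,"ty":1.15,"tz":0,"grip":1},{"wx":0,"wy":0,"wz":0,"tx":-3.5,"ty":1.15,"tz":0,"grip":1},{"wx":0,"wy":0,"wz":0,"tx":-3.5,"ty":1.15,"tz":0,"grip":1},{"wx":0,"wy":0,"wz":0,"tx":-3.5,"ty":1.15,"tz":0,"grip":1},{"wx":0,"wy":0,"wz":0,"tx":-3.5,"ty":1.15,"tz":0,"grip":1},{"wx":0,"wy":0,"wz":0,"tx":-3.5,"ty":1.15,"tz":0,"grip":1},{"wx":0,"wy":0,"wz":0,"tx":-3.5,"ty":1.15,"tz":0,"grip":1},{"wx":0,"wy":0,"wz":0,"tx":-3.5,"ty":1.15,"tz":0,"grip":1},{"wx":0,"wy":0,"wz":0,"tx":-3,"ty":1,"tz":0,"grip":1},{"wx":0,"wy":0,"wz":0,"tx":0,"ty":0,"tz":0,"grip":1}]'; python3 -c "
from h import *
goto([.44,.17,.26],down(-.16-np.pi/2))
s=snap('wrist');cv2.imwrite('pics/w2.png',s['frame'])"
```

```text
shift cm, present tool axes [-43.8   16.94  -0.23]
turn [ 0.    -0.005 -0.039] shift cm after turn [-4.443e+01  1.522e+01 -3.000e-02]
t: 3.23
tcp_pos: [0.4386, 0.178, 0.2563]
ee_rot: [2.01, -2.408, 0.018]
wrist_force: [-0.5, 0.8, -0.1]
gripper_width: 0.998
shift cm, present tool axes [ 0.77 -0.28 -0.36]
turn [-0.006 -0.011 -0.02 ] shift cm after turn [ 0.77 -0.26 -0.37]
```

View pics/w2.png

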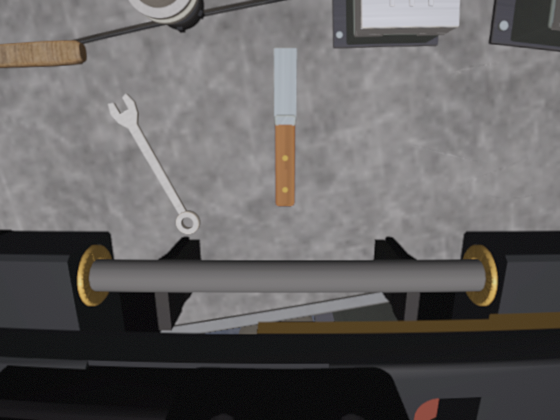

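The wrist view shows the scraper aligned with the image. The tail is at (285,206), the handle front at (285,124) and the tip at (285,48). The spanner is clear to the left.

```bash
python3 -c "
from h import *
s=snap('wrist');crop(s,230,30,340,230,'w2c',3)
for q,z in [((285,206),.02),((285.5,124),.024),((285,48),.0135),((274,48),.0135),((296,48),.0135),((188,223),.01)]: print(q,np.round(onz(s,*q,z),4))
"
```

```text
w2c scale 3 off 230 30
(285, 206) [0.416  0.1792 0.02  ]
(285.5, 124) [0.5054 0.1621 0.024 ]
(285, 48) [0.583  0.1482 0.0135]
(274, 48) [0.5851 0.1596 0.0135]
(296, 48) [0.5809 0.1367 0.0135]
(188, 223) [0.4146 0.2963 0.01  ]
```

View pics/w2c.png

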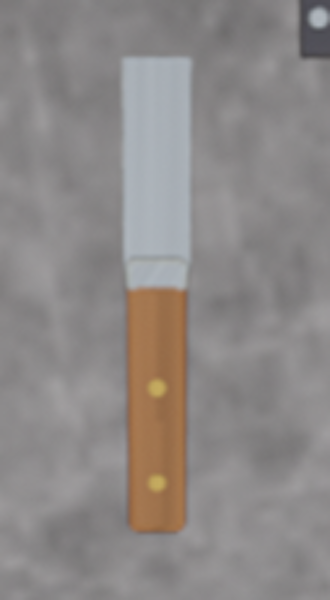

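```bash
python3 -c "
from h import *
goto([.4974,.1641,.08],down(-.1836-np.pi/2))"
```

```text
shift cm, present tool axes [-0.44 -5.7  17.62]
turn [-0.006 -0.014 -0.001] shift cm after turn [-0.2 -5.8 17.6]
```

```bash
python3 -m crank '[{"wx":-0.006,"wy":-0.014,"wz":0,"tx":0,"ty":-1.2,"tz":3.5,"grip":1},{"wx":0,"wy":0,"wz":0,"tx":0,"ty":-1.2,"tz":3.5,"grip":1},{"wx":0,"wy":0,"wz":0,"tx":0,"ty":-1.2,"tz":3.5,"grip":1},{"wx":0,"wy":0,"wz":0,"tx":0,"ty":-1.2,"tz":3.5,"grip":1},{"wx":0,"wy":0,"wz":0,"tx":-0.2,"ty":-1,"tz":3.5,"grip":1},{"wx":0,"wy":0,"wz":0,"tx":0,"ty":0,"tz":0,"grip":1}]'; python3 -c "
from h import *
goto([.4974,.1641,.021],down(-.1836-np.pi/2))
s=snap('wrist');cv2.imwrite('pics/w3.png',s['frame'])"
```

```text
t: 3.83
tcp_pos: [0.5066, 0.149, 0.0778]
ee_rot: [-1.985, 2.428, -0.015]
wrist_force: [-2.7, -1.3, -0.1]
gripper_width: 0.998
shift cm, present tool axes [-1.31  1.26  5.66]
turn [-0.011 -0.002 -0.017] shift cm after turn [-1.32  1.18  5.68]
```

View pics/w3.png

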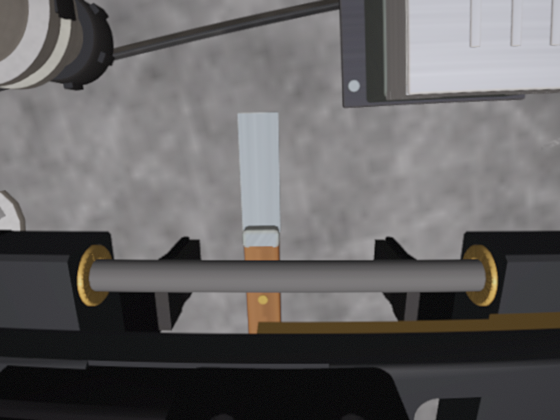

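```bash
python3 -m crank '[{"wx":-0.011,"wy":-0.002,"wz":-0.017,"tx":-1.3,"ty":1.2,"tz":0,"grip":1},{"wx":0,"wy":0,"wz":0,"tx":0,"ty":0,"tz":1.5,"grip":1},{"wx":0,"wy":0,"wz":0,"tx":0,"ty":0,"tz":1.5,"grip":1},{"wx":0,"wy":0,"wz":0,"tx":0,"ty":0,"tz":0,"grip":1},{"wx":0,"wy":0,"wz":0,"tx":0,"ty":0,"tz":0,"grip":1}]'; python3 -c "
from h import *
goto([.4974,.1641,.021],down(-.1836-np.pi/2))"
```

```text
t: 4.3
tcp_pos: [0.5005, 0.1647, 0.06]
ee_rot: [-2.0, 2.411, -0.008]
wrist_force: [0.4, -0.2, 1.0]
gripper_width: 1.001
shift cm, present tool axes [0.13 0.33 3.9 ]
turn [-0.009  0.003 -0.002] shift cm after turn [0.12 0.29 3.9 ]
```

```bash
python3 -m crank '[{"wx":-0.009,"wy":0.003,"wz":0,"tx":0.15,"ty":0.35,"tz":1.2,"grip":1},{"wx":0,"wy":0,"wz":0,"tx":0,"ty":0,"tz":1.2,"grip":1},{"wx":0,"wy":0,"wz":0,"tx":0,"ty":0,"tz":1.2,"grip":1},{"wx":0,"wy":0,"wz":0,"tx":0,"ty":0,"tz":1,"grip":1},{"wx":0,"wy":0,"wz":0,"tx":0,"ty":0,"tz":0,"grip":1},{"wx":0,"wy":0,"wz":0,"tx":0,"ty":0,"tz":0,"grip":1}]'; python3 -c "
from h import *
goto([.4974,.1641,.021],down(-.1836-np.pi/2))"
```

```text
t: 4.8
tcp_pos: [0.5006, 0.1652, 0.0174]
ee_rot: [-2.001, 2.411, -0.01]
wrist_force: [-4.8, -1.8, 17.3]
gripper_width: 1.0
shift cm, present tool axes [ 0.17  0.29 -0.36]
turn [-0.01   0.002 -0.002] shift cm after turn [ 0.17  0.3  -0.36]
```

```bash
python3 -m crank '[{"wx":-0.01,"wy":0.002,"wz":0,"tx":0.15,"ty":0.3,"tz":-0.5,"grip":1},{"wx":0,"wy":0,"wz":0,"tx":0,"ty":0,"tz":0,"grip":0.6},{"wx":0,"wy":0,"wz":0,"tx":0,"ty":0,"tz":0,"grip":0.4},{"wx":0,"wy":0,"wz":0,"tx":0,"ty":0,"tz":0,"grip":0},{"wx":0,"wy":0,"wz":0,"tx":0,"ty":0,"tz":0,"grip":0},{"wx":0,"wy":0,"wz":0,"tx":0,"ty":0,"tz":0,"grip":0},{"wx":0,"wy":0,"wz":0,"tx":0,"ty":0,"tz":0,"grip":0},{"wx":0,"wy":0,"wz":0,"tx":0,"ty":0,"tz":0,"grip":0}]'; python3 -c "
from h import *
goto([.4974,.1641,.021],down(-.1836-np.pi/2))
s=snap('wrist');cv2.imwrite('pics/w4.png',s['frame'])"
```

```text
t: 5.47
tcp_pos: [0.4959, 0.1639, 0.0188]
ee_rot: [2.004, -2.415, -0.004]
wrist_force: [0.2, -0.4, 0.3]
gripper_width: 0.553
shift cm, present tool axes [-0.04 -0.14 -0.22]
turn [ 0.004 -0.001 -0.002] shift cm after turn [-0.04 -0.14 -0.22]
```

View pics/w4.png

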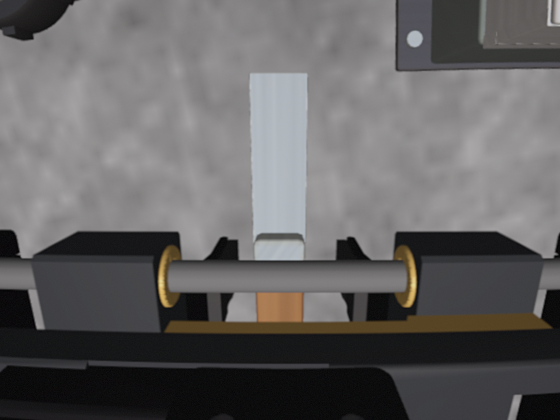

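Fingers are still closing on the handle at (280,305).

```bash
python3 -m crank '[{"wx":0,"wy":0,"wz":0,"tx":0,"ty":0,"tz":0,"grip":0},{"wx":0,"wy":0,"wz":0,"tx":0,"ty":0,"tz":0,"grip":0},{"wx":0,"wy":0,"wz":0,"tx":0,"ty":0,"tz":0,"grip":0},{"wx":0,"wy":0,"wz":0,"tx":0,"ty":0,"tz":0,"grip":0},{"wx":0,"wy":0,"wz":0,"tx":0,"ty":0,"tz":0,"grip":0},{"wx":0,"wy":0,"wz":0,"tx":0,"ty":0,"tz":0,"grip":0},{"wx":0,"wy":0,"wz":0,"tx":0,"ty":0,"tz":0,"grip":0},{"wx":0,"wy":0,"wz":0,"tx":0,"ty":0,"tz":0,"grip":0}]'
```

```text
t: 6.18
tcp_pos: [0.496, 0.164, 0.0188]
ee_rot: [2.004, -2.415, -0.004]
wrist_force: [0.3, 0.1, -1.0]
gripper_width: 0.255
```

```bash
python3 -m crank '[{"wx":0,"wy":0,"wz":0,"tx":0,"ty":0,"tz":-2,"grip":0},{"wx":0,"wy":0,"wz":0,"tx":0,"ty":0,"tz":-3,"grip":0},{"wx":0,"wy":0,"wz":0,"tx":0,"ty":0,"tz":-3,"grip":0},{"wx":0,"wy":0,"wz":0,"tx":0,"ty":0,"tz":-3,"grip":0},{"wx":0,"wy":0,"wz":0.04,"tx":0,"ty":0,"tz":-3,"grip":0},{"wx":0,"wy":0,"wz":0,"tx":1.5,"ty":0,"tz":-2,"grip":0},{"wx":0,"wy":0,"wz":0,"tx":3,"ty":0,"tz":0,"grip":0},{"wx":0,"wy":0,"wz":0,"tx":3,"ty":0,"tz":0,"grip":0},{"wx":0,"wy":0,"wz":0,"tx":3,"ty":0,"tz":0,"grip":0},{"wx":0,"wy":0,"wz":0,"tx":3,"ty":0,"tz":0,"grip":0},{"wx":0,"wy":0,"wz":0,"tx":3,"ty":0,"tz":0,"grip":0},{"wx":0,"wy":0,"wz":0,"tx":3,"ty":0,"tz":0,"grip":0},{"wx":0,"wy":0,"wz":0,"tx":3,"ty":0,"tz":0,"grip":0},{"wx":0,"wy":0,"wz":0,"tx":3,"ty":0,"tz":0,"grip":0},{"wx":0,"wy":0,"wz":0,"tx":1.5,"ty":0,"tz":0,"grip":0},{"wx":0,"wy":0,"wz":0,"tx":0,"ty":0,"tz":0,"grip":0}]'; python3 -c "
from h import *
goto([.4289,-.123,.0823],down(-.225-np.pi/2))
s=snap('wrist');cv2.imwrite('pics/w5.png',s['frame'])"
```

```text
t: 7.52
tcp_pos: [0.4309, -0.1086, 0.1869]
ee_rot: [1.962, -2.45, -0.004]
wrist_force: [0.0, -0.3, -0.8]
gripper_width: 0.251
shift cm, present tool axes [ 1.44 -0.16 10.46]
turn [ 0.004 -0.001  0.005] shift cm after turn [ 1.45 -0.12 10.46]
```

View pics/w5.png

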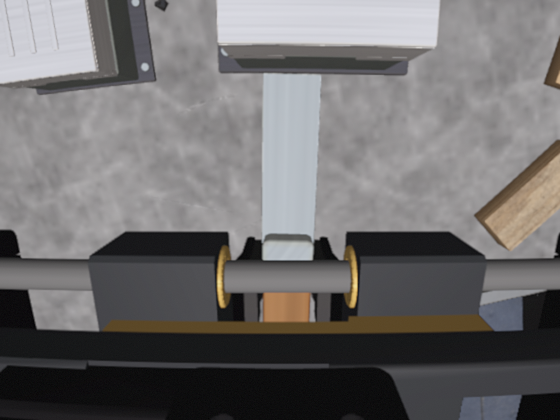

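```bash
python3 -c "
from h import *
s=snap('wrist');crop(s,200,0,460,110,'w5c',3)
p,Rm,o=tool();zb=p[2]-.0053
for q in [(264,73),(321,73),(292.5,73),(262,230),(315,230)]:
  w=onz(s,*q,zb);print(q,np.round(Rm.T@(w-p),4))
for q,z in [((218,44),.118),((436,47),.118),((221,72),.008),((406,74),.008)]: print(q,np.round(onz(s,*q,z),4))
"
```

```text
w5c scale 3 off 200 0
(264, 73) [-0.0083 -0.0873  0.005 ]
(321, 73) [ 0.0154 -0.0872  0.005 ]
(292.5, 73) [ 0.0036 -0.0872  0.005 ]
(262, 230) [-0.0104 -0.0192  0.0052]
(315, 230) [ 0.0139 -0.0191  0.0052]
(218, 44) [ 0.5495 -0.0919  0.118 ]
(436, 47) [ 0.5209 -0.2164  0.118 ]
(221, 72) [ 0.5527 -0.0736  0.008 ]
(406, 74) [ 0.5154 -0.2351  0.008 ]
```

View pics/w5c.png

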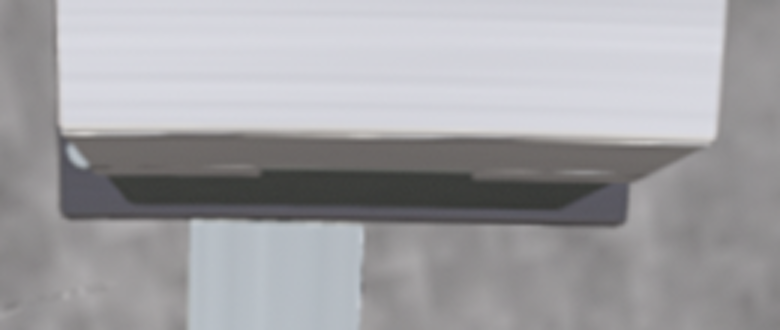

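```bash
python3 -c "
from h import *
goto([.4262,-.1273,.0823],down(-.205-np.pi/2))"; python3 -m crank '[{"wx":0.004,"wy":-0.001,"wz":-0.025,"tx":1.8,"ty":0.2,"tz":0,"grip":0},{"wx":0,"wy":0,"wz":0,"tx":0.3,"ty":0,"tz":2,"grip":0},{"wx":0,"wy":0,"wz":0,"tx":0,"ty":0,"tz":2.5,"grip":0},{"wx":0,"wy":0,"wz":0,"tx":0,"ty":0,"tz":2.5,"grip":0},{"wx":0,"wy":0,"wz":0,"tx":0,"ty":0,"tz":2.5,"grip":0},{"wx":0,"wy":0,"wz":0,"tx":0,"ty":0,"tz":1.2,"grip":0},{"wx":0,"wy":0,"wz":0,"tx":0,"ty":0,"tz":0,"grip":0},{"wx":0,"wy":0,"wz":0,"tx":0,"ty":0,"tz":0,"grip":0}]'; python3 -c "
from h import *
goto([.4262,-.1273,.0823],down(-.205-np.pi/2))
s=snap('wrist');cv2.imwrite('pics/w6.png',s['frame'])
s=snap('side');crop(s,200,150,440,330,'s6',3.3)
"
```

```text
shift cm, present tool axes [ 2.25  0.04 10.46]
turn [ 0.004  0.    -0.012] shift cm after turn [ 2.24  0.11 10.46]
t: 8.28
tcp_pos: [0.4307, -0.1137, 0.0776]
ee_rot: [-2.015, 2.401, -0.002]
wrist_force: [-0.4, 0.2, -0.7]
gripper_width: 0.25
shift cm, present tool axes [ 1.42  0.21 -0.47]
turn [-0.005  0.005  0.031] shift cm after turn [ 1.43  0.17 -0.47]
s6 scale 3.3 off 200 150
```

View pics/w6.png

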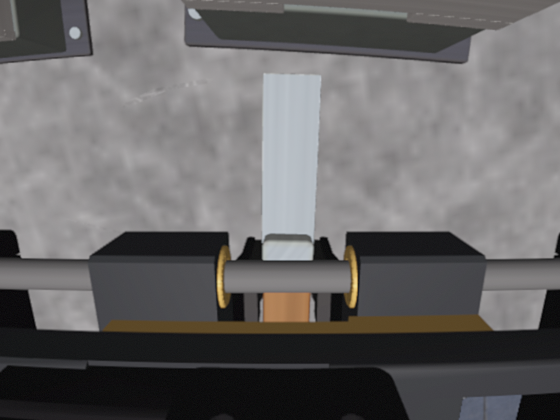

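View pics/s6.png

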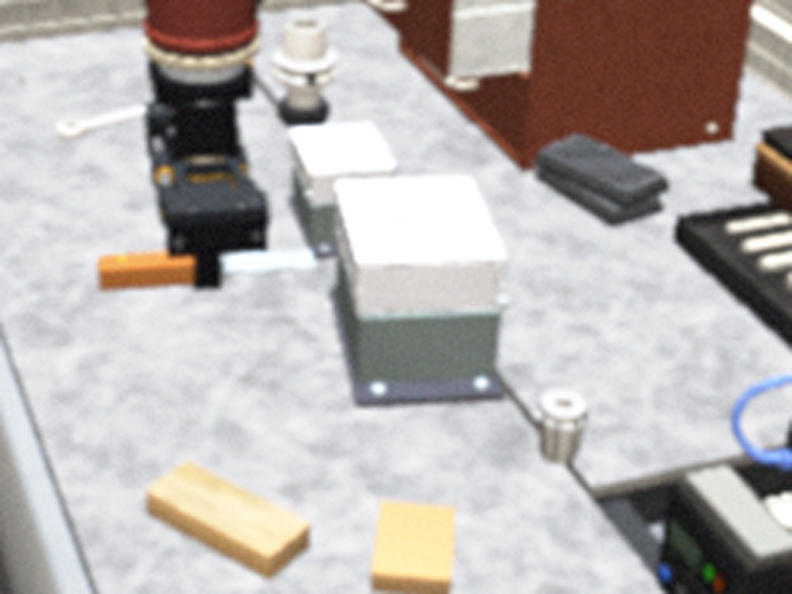

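```bash
python3 -m crank '[{"wx":-0.005,"wy":0.005,"wz":0.028,"tx":1.6,"ty":0.2,"tz":-0.5,"grip":0},{"wx":0,"wy":0,"wz":0,"tx":0,"ty":0,"tz":0,"grip":0},{"wx":0,"wy":0,"wz":0,"tx":0,"ty":0,"tz":0,"grip":0}]'; python3 -c "
from h import *
goto([.4262,-.1273,.0823],down(-.205-np.pi/2))
s=snap('wrist');crop(s,180,0,480,140,'w7',2.6)
"
```

```text
t: 8.63
tcp_pos: [0.4283, -0.1305, 0.0868]
ee_rot: [-1.983, 2.433, -0.009]
wrist_force: [-0.1, 1.3, -1.9]
gripper_width: 0.25
shift cm, present tool axes [-0.27  0.27  0.45]
turn [-0.006 -0.001  0.002] shift cm after turn [-0.27  0.27  0.45]
w7 scale 2.6 off 180 0
```

View pics/w7.png

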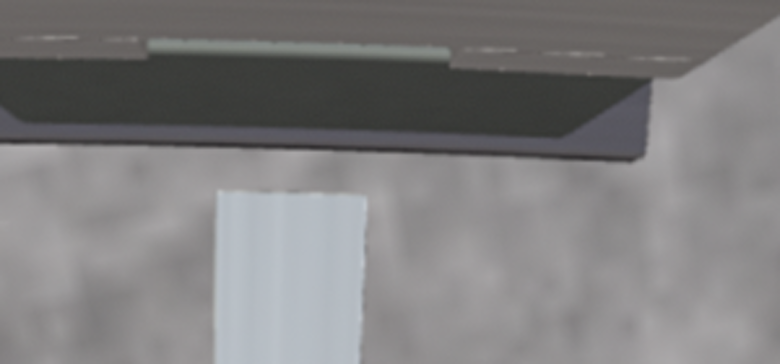

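```bash
python3 -c "
from h import *
s=snap('wrist');p,Rm,o=tool();print(p)
f=lambda u,v:(180+u/2.6,v/2.6)
print('tip',Rm.T@(onz(s,*f(292,192),p[2]-.0053)-p),'deck edge',[Rm.T@(onz(s,*f(u,v),.07)-p) for u,v in [(148,54),(450,64)]])
"; python3 -m crank '[{"wx":-0.006,"wy":0,"wz":0,"tx":0,"ty":0,"tz":0.4,"grip":0},{"wx":0,"wy":0,"wz":0,"tx":0,"ty":0,"tz":0,"grip":0},{"wx":0,"wy":0,"wz":0,"tx":0,"ty":0,"tz":0,"grip":0}]';python3 -c "
from h import *
goto([.4262,-.1273,.0823],down(-.205-np.pi/2))"
```

```text
[ 0.42824812 -0.13062025  0.08662589]
tip [ 0.00186601 -0.08747631  0.00585668] deck edge [array([-0.02227799, -0.11148562,  0.01729706]), array([ 0.02877264, -0.10993667,  0.017367  ])]
t: 8.98
tcp_pos: [0.4287, -0.1307, 0.083]
ee_rot: [1.984, -2.435, 0.003]
wrist_force: [-0.3, 0.2, -1.9]
gripper_width: 0.252
shift cm, present tool axes [-0.28  0.31  0.07]
turn [-0.001 -0.002  0.001] shift cm after turn [-0.28  0.31  0.07]
```

```bash
python3 -m crank '[{"wx":0,"wy":0,"wz":0,"tx":0,"ty":-0.8,"tz":0.05,"grip":0},{"wx":0,"wy":0,"wz":0,"tx":0,"ty":-0.8,"tz":0.02,"grip":0},{"wx":0,"wy":0,"wz":0,"tx":0,"ty":-0.8,"tz":0,"grip":0},{"wx":0,"wy":0,"wz":0,"tx":0,"ty":-0.8,"tz":0,"grip":0},{"wx":0,"wy":0,"wz":0,"tx":0,"ty":0,"tz":0,"grip":0},{"wx":0,"wy":0,"wz":0,"tx":0,"ty":0,"tz":0,"grip":0}]';python3 -c "
from h import *
goto([.4287,-.1307,.0823],down(-.205-np.pi/2))
s=snap('wrist');crop(s,180,0,480,140,'w8',2.6)
s=snap('side');crop(s,200,150,440,330,'s8',3.3)"
```

```text
t: 9.48
tcp_pos: [0.4643, -0.1375, 0.0817]
ee_rot: [1.985, -2.435, 0.002]
wrist_force: [-0.3, -0.6, -1.2]
gripper_width: 0.254
shift cm, present tool axes [ 0.05  3.62 -0.06]
turn [-0.001 -0.001  0.002] shift cm after turn [ 0.06  3.62 -0.06]
w8 scale 2.6 off 180 0
s8 scale 3.3 off 200 150
```

View pics/w8.png

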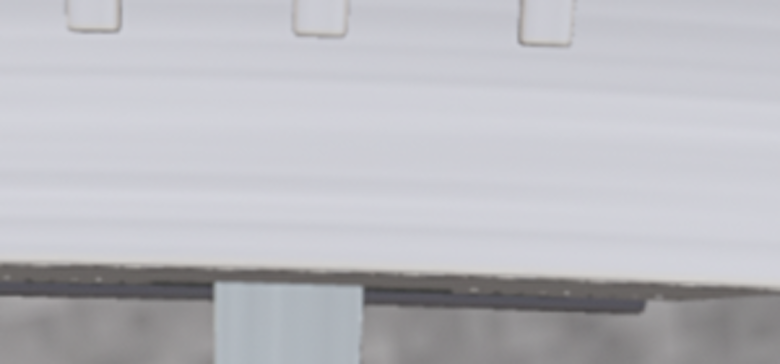

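View pics/s8.png

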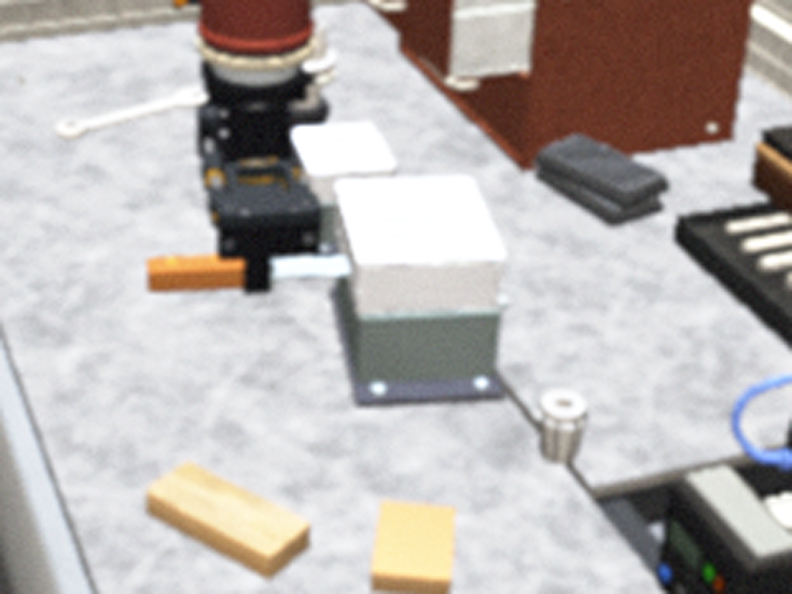

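```bash
python3 -m crank '[{"wx":0,"wy":0,"wz":0,"tx":0,"ty":-0.7,"tz":0,"grip":0},{"wx":0,"wy":0,"wz":0,"tx":0,"ty":-0.5,"tz":0,"grip":0},{"wx":0,"wy":0,"wz":0,"tx":0,"ty":0,"tz":0,"grip":0},{"wx":0,"wy":0,"wz":0,"tx":0,"ty":0,"tz":-0.4,"grip":0},{"wx":0,"wy":0,"wz":0,"tx":0,"ty":0,"tz":-0.4,"grip":0},{"wx":0,"wy":0,"wz":0,"tx":0,"ty":0,"tz":0,"grip":0}]';python3 -c "
from h import *
goto([.4287,-.1307,.0823],down(-.205-np.pi/2))
s=snap('side');crop(s,200,150,440,330,'s9',3.3)"
```

```text
t: 10.08
tcp_pos: [0.4756, -0.1403, 0.0899]
ee_rot: [1.983, -2.434, 0.001]
wrist_force: [1.7, -0.8, -3.4]
gripper_width: 0.254
shift cm, present tool axes [0.01 4.78 0.76]
turn [ 0.001 -0.002  0.002] shift cm after turn [0.02 4.79 0.76]
s9 scale 3.3 off 200 150
```

View pics/s9.png

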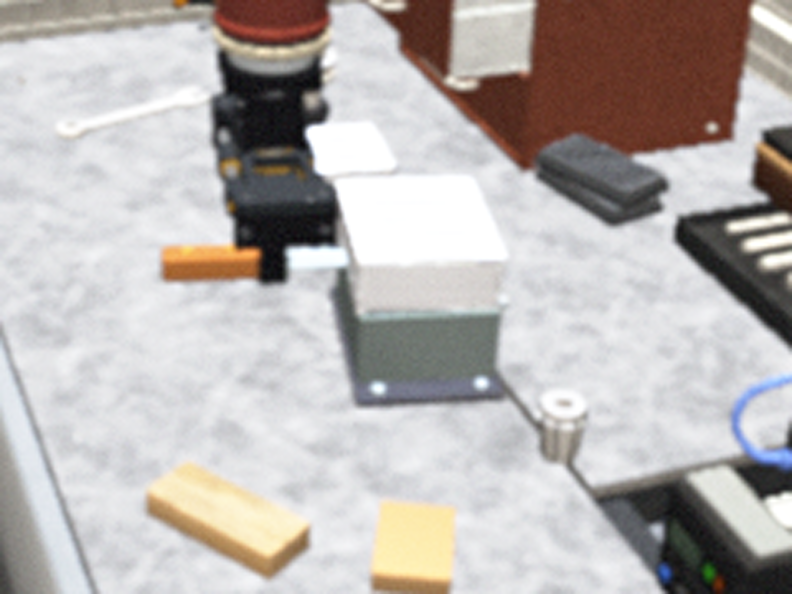

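```bash
python3 -m crank '[{"wx":0,"wy":0,"wz":0,"tx":0,"ty":0,"tz":-0.4,"grip":0},{"wx":0,"wy":0,"wz":0,"tx":0,"ty":0,"tz":-0.4,"grip":0},{"wx":0,"wy":0,"wz":0,"tx":0,"ty":0,"tz":-0.4,"grip":0},{"wx":0,"wy":0,"wz":0,"tx":0,"ty":0,"tz":0,"grip":0}]';python3 -c "
from h import *
goto([.4287,-.1307,.0823],down(-.205-np.pi/2))
s=snap('side');crop(s,200,150,440,330,'s10',3.3)"
```

```text
t: 10.47
tcp_pos: [0.4749, -0.1401, 0.102]
ee_rot: [1.983, -2.434, -0.001]
wrist_force: [2.1, -1.5, -7.2]
gripper_width: 0.248
shift cm, present tool axes [0.01 4.71 1.98]
turn [ 0.002 -0.001  0.002] shift cm after turn [0.02 4.71 1.97]
s10 scale 3.3 off 200 150
```

View pics/s10.png

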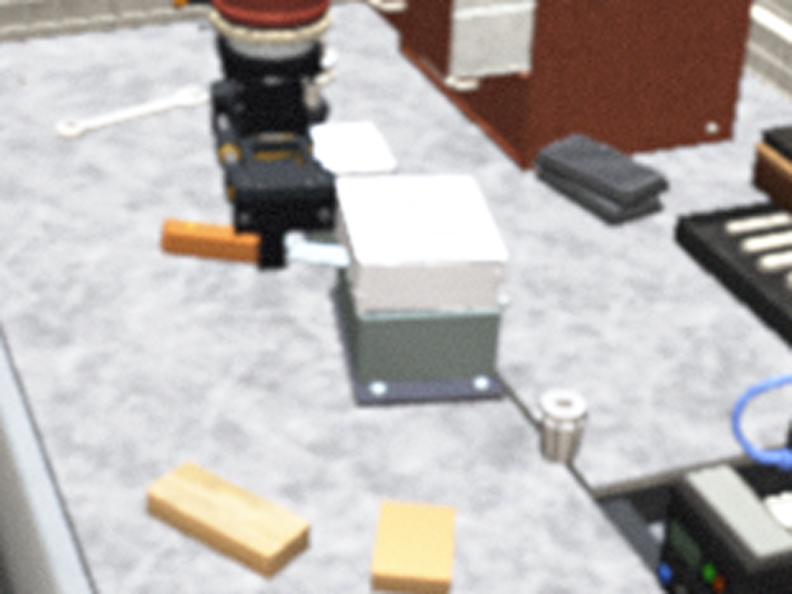

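```bash
python3 -m crank '[{"wx":0.06,"wy":0,"wz":0,"tx":0,"ty":0,"tz":-0.3,"grip":0},{"wx":0.06,"wy":0,"wz":0,"tx":0,"ty":0,"tz":-0.3,"grip":0},{"wx":0,"wy":0,"wz":0,"tx":0,"ty":0,"tz":0,"grip":0}]';python3 -c "
from h import *
goto([.4287,-.1307,.0823],down(-.205-np.pi/2))
s=snap('side');crop(s,200,150,440,330,'s11',3.3)"
```

```text
t: 10.77
tcp_pos: [0.4738, -0.1397, 0.1067]
ee_rot: [-1.936, 2.375, -0.142]
wrist_force: [-1.2, -0.1, -0.9]
gripper_width: 0.251
shift cm, present tool axes [0.02 4.85 1.88]
turn [-0.119 -0.001  0.002] shift cm after turn [0.03 4.6  2.44]
s11 scale 3.3 off 200 150
```

View pics/s11.png

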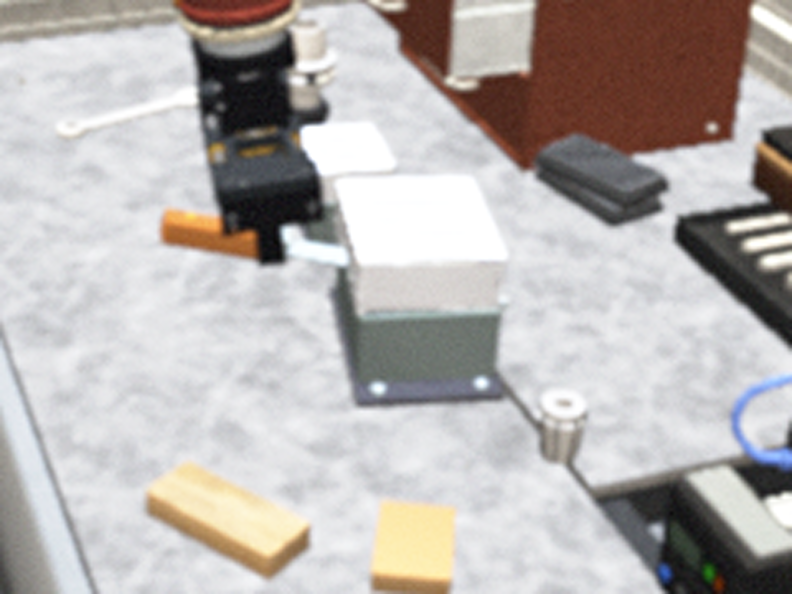

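```bash
python3 -c "
from h import *
s=snap('wrist');cv2.imwrite('pics/w12.png',s['frame'])
s=snap('side');crop(s,260,190,380,280,'s12',6.6)"
```

```text
s12 scale 6.6 off 260 190
```

View pics/w12.png

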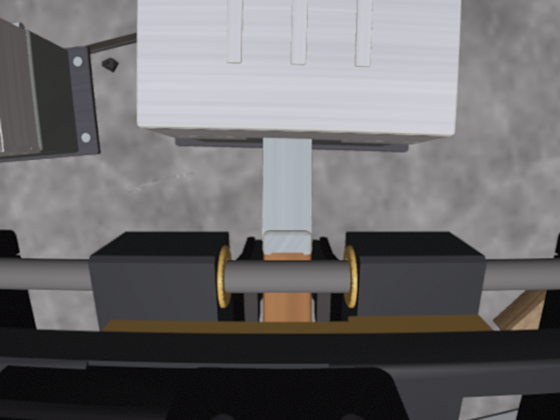

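View pics/s12.png

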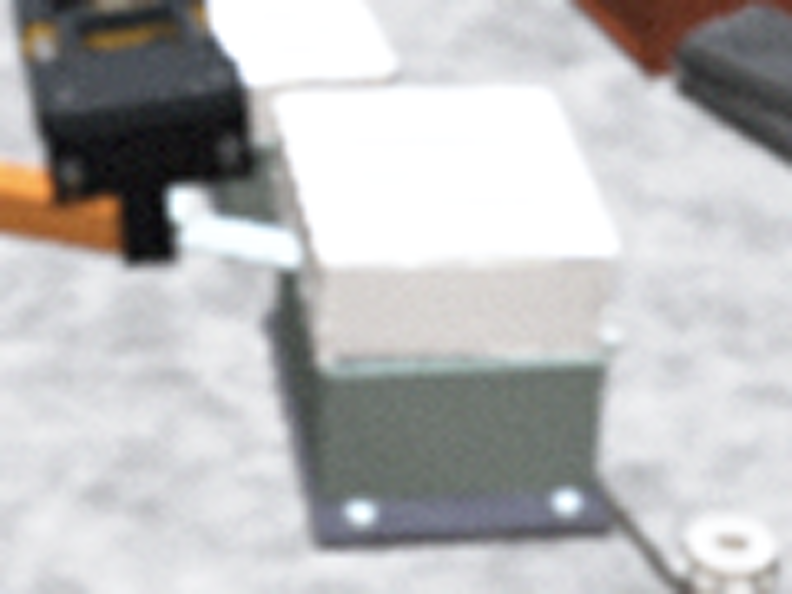

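```bash
python3 -m crank '[{"wx":0,"wy":0,"wz":0,"tx":0,"ty":-0.7,"tz":0.1,"grip":0},{"wx":0,"wy":0,"wz":0,"tx":0,"ty":-0.4,"tz":-0.4,"grip":0},{"wx":0,"wy":0,"wz":0,"tx":0,"ty":-0.2,"tz":-0.4,"grip":0},{"wx":0,"wy":0,"wz":0,"tx":0,"ty":0,"tz":0,"grip":0}]';python3 -c "
from h import *
goto([.4287,-.1307,.0823],down(-.205-np.pi/2))
s=snap('side');crop(s,260,190,380,280,'s13',6.6)"
```

```text
t: 11.25
tcp_pos: [0.4857, -0.1419, 0.1135]
ee_rot: [-1.942, 2.382, -0.124]
wrist_force: [1.2, 0.0, -0.7]
gripper_width: 0.251
shift cm, present tool axes [0.05 6.1  2.51]
turn [-0.104  0.     0.002] shift cm after turn [0.06 5.81 3.12]
s13 scale 6.6 off 260 190
```

View pics/s13.png

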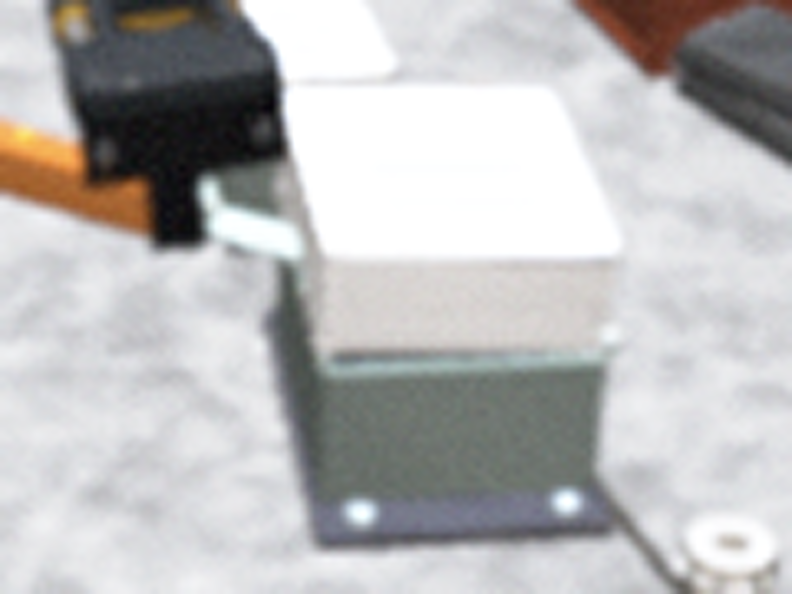

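```bash
python3 -m crank '[{"wx":0,"wy":0,"wz":0,"tx":0,"ty":-0.3,"tz":-0.5,"grip":0},{"wx":0,"wy":0,"wz":0,"tx":0,"ty":-0.3,"tz":-0.5,"grip":0},{"wx":0,"wy":0,"wz":0,"tx":0,"ty":-0.3,"tz":-0.5,"grip":0},{"wx":0,"wy":0,"wz":0,"tx":0,"ty":0,"tz":0,"grip":0}]';python3 -c "
from h import *
goto([.4287,-.1307,.0823],down(-.205-np.pi/2))
s=snap('side');crop(s,260,190,380,280,'s14',6.6)"
```

```text
t: 11.63
tcp_pos: [0.4955, -0.1436, 0.1325]
ee_rot: [-1.941, 2.38, -0.128]
wrist_force: [-3.5, 0.7, -2.9]
gripper_width: 0.25
shift cm, present tool axes [0.08 7.3  4.27]
turn [-0.107  0.     0.003] shift cm after turn [0.1  6.81 5.02]
s14 scale 6.6 off 260 190
```

View pics/s14.png

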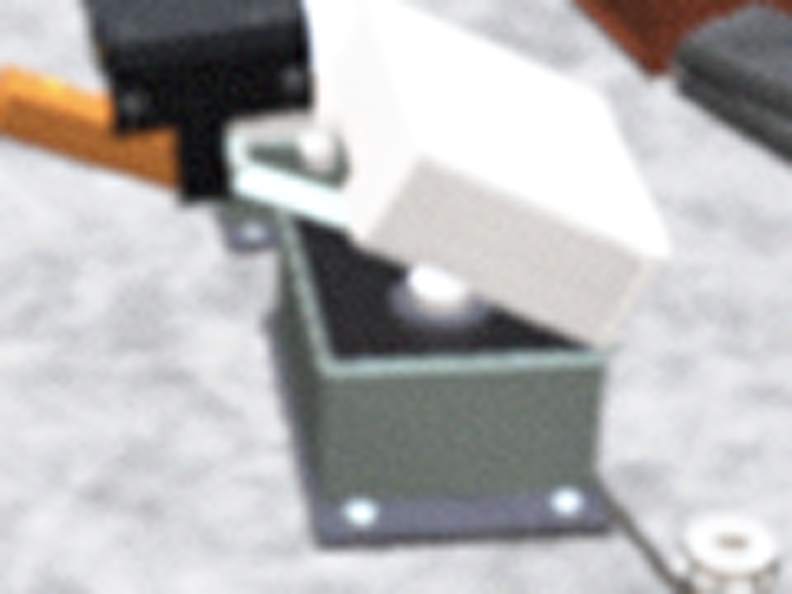

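The catch has let go and the hood is swinging open. I'll back the scraper out.

```bash
python3 -m crank '[{"wx":0,"wy":0,"wz":0,"tx":0,"ty":1,"tz":-0.5,"grip":0},{"wx":0,"wy":0,"wz":0,"tx":0,"ty":1.5,"tz":-0.5,"grip":0},{"wx":0,"wy":0,"wz":0,"tx":0,"ty":1.5,"tz":-0.5,"grip":0},{"wx":0,"wy":0,"wz":0,"tx":0,"ty":1,"tz":-0.5,"grip":0},{"wx":0,"wy":0,"wz":0,"tx":0,"ty":0,"tz":-1,"grip":0},{"wx":0,"wy":0,"wz":0,"tx":0,"ty":0,"tz":0,"grip":0}]';python3 -c "
from h import *
print(tool()[0])
s=snap('side');crop(s,180,130,400,295,'s15',3.6)"
```

```text
t: 12.18
tcp_pos: [0.4461, -0.1332, 0.1606]
ee_rot: [-1.937, 2.374, -0.141]
wrist_force: [1.4, -1.1, -1.0]
gripper_width: 0.247
[ 0.44614055 -0.13317763  0.16061035]
s15 scale 3.6 off 180 130
```

View pics/s15.png

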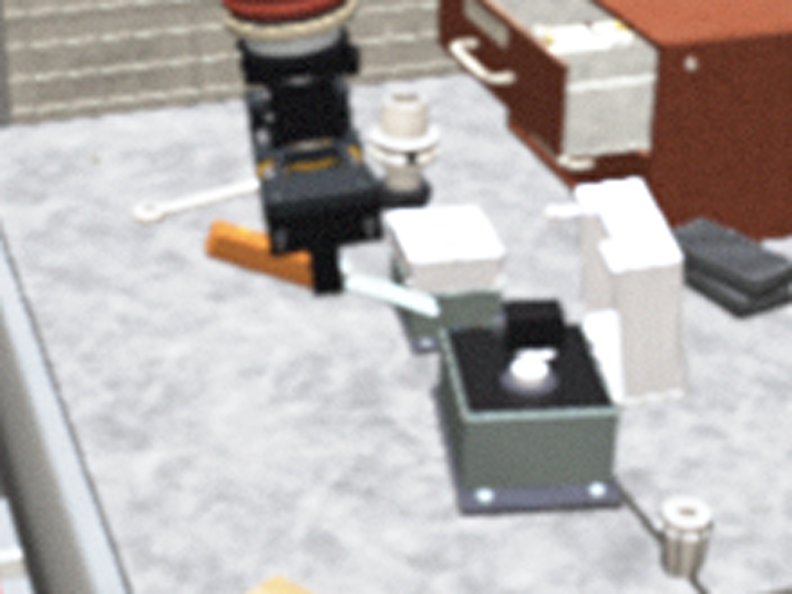

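```bash
python3 -m crank '[{"wx":0.1,"wy":0,"wz":0,"tx":-1.5,"ty":0,"tz":-1,"grip":0},{"wx":0.1,"wy":0,"wz":0,"tx":-3,"ty":0,"tz":0,"grip":0},{"wx":0.08,"wy":0,"wz":0,"tx":-3,"ty":0,"tz":0,"grip":0},{"wx":0,"wy":0,"wz":0,"tx":-3,"ty":0,"tz":0,"grip":0},{"wx":0,"wy":0,"wz":0,"tx":-3,"ty":0,"tz":0,"grip":0},{"wx":0,"wy":0,"wz":0,"tx":-3,"ty":0,"tz":0,"grip":0},{"wx":0,"wy":0,"wz":0,"tx":-3,"ty":0,"tz":0,"grip":0},{"wx":0,"wy":0,"wz":0,"tx":-3,"ty":0,"tz":0,"grip":0},{"wx":0,"wy":0,"wz":0,"tx":-3,"ty":0,"tz":0,"grip":0},{"wx":0,"wy":0,"wz":0,"tx":-2.5,"ty":0,"tz":0,"grip":0},{"wx":0,"wy":0,"wz":0,"tx":0,"ty":0,"tz":0,"grip":0},{"wx":0,"wy":0,"wz":0,"tx":0,"ty":0,"tz":0,"grip":0}]';python3 -c "
from h import *
p,Rm,o=tool();print(np.round(Rm,3))
s=snap('side');crop(s,140,80,360,245,'s16',3.6)"
```

```text
t: 13.23
tcp_pos: [0.5128, 0.1589, 0.1751]
ee_rot: [-1.785, 2.192, -0.451]
wrist_force: [0.4, -0.7, -0.9]
gripper_width: 0.251
[[-0.199 -0.893  0.404]
 [-0.98   0.189 -0.065]
 [-0.018 -0.409 -0.913]]
s16 scale 3.6 off 140 80
```

View pics/s16.png

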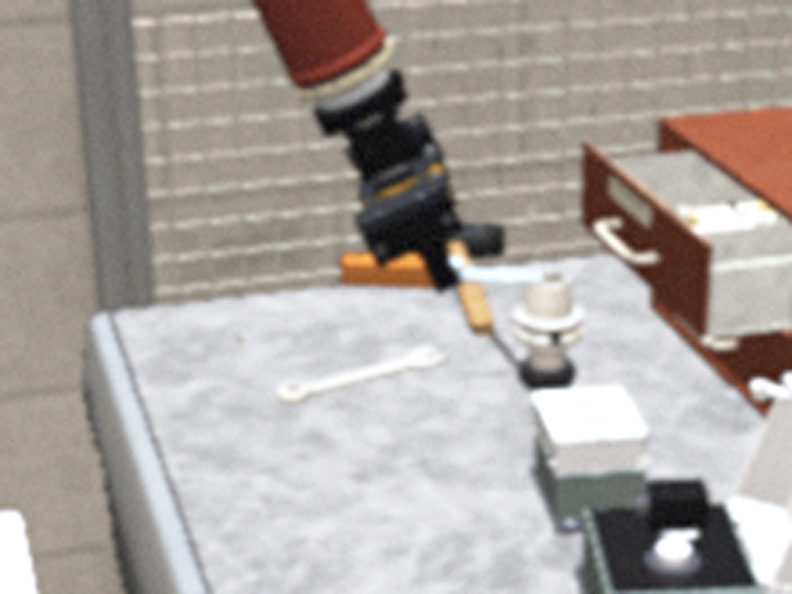

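```bash
python3 -c "
from h import *
s=snap('side');p,Rm,o=tool()
d=-Rm[:,1];d[2]=0;d/=np.linalg.norm(d)
for e in (0,.04,.08):
  dd=d-np.array([0,0,e]);q=proj(s,[p-.08*dd-[0,0,.018],p-.0*dd-[0,0,.018],p+.088*dd-[0,0,.006]]);print(e,np.round((q-[140,80])*3.6,0).tolist())
goto([.4974,.1641,.03]);print(np.arcsin(Rm[2,1]))
s=snap('scene');crop(s,140,100,300,220,'c16',5)"
```

```text
0 [[345.0, 288.0], [440.0, 285.0], [545.0, 268.0]]
0.04 [[345.0, 285.0], [440.0, 285.0], [545.0, 272.0]]
0.08 [[344.0, 281.0], [440.0, 285.0], [544.0, 276.0]]
shift cm, present tool axes [-0.08  7.42 12.58]
-0.4212271756620839
c16 scale 5 off 140 100
```

View pics/c16.png

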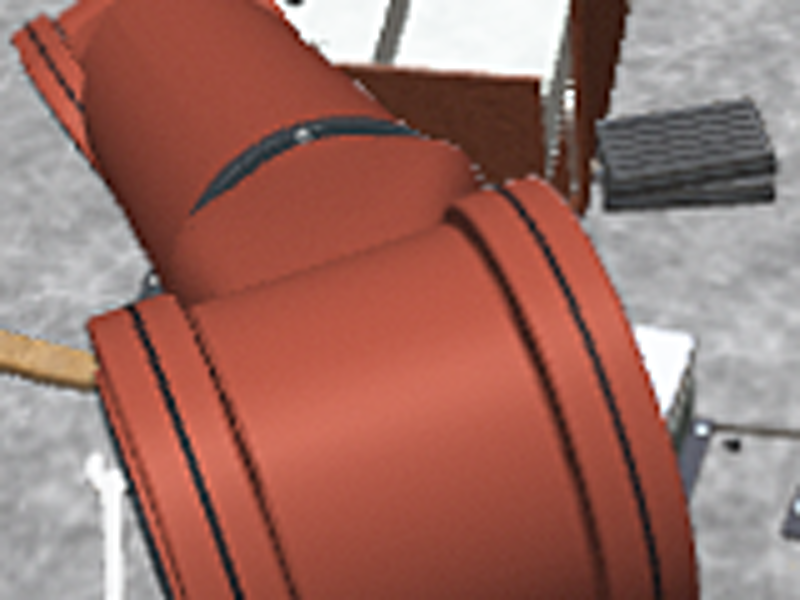

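```bash
python3 -m crank '[{"wx":0.05,"wy":0,"wz":0,"tx":0,"ty":1.6,"tz":2.5,"grip":0},{"wx":0,"wy":0,"wz":0,"tx":0,"ty":1.6,"tz":2.5,"grip":0},{"wx":0,"wy":0,"wz":0,"tx":0,"ty":1.6,"tz":2.5,"grip":0},{"wx":0,"wy":0,"wz":0,"tx":0,"ty":1.5,"tz":2,"grip":0},{"wx":0,"wy":0,"wz":0,"tx":0,"ty":0,"tz":0,"grip":0},{"wx":0,"wy":0,"wz":0,"tx":0,"ty":0,"tz":0,"grip":0}]';python3 -c "
from h import *
p,Rm,o=tool()
s=snap('side');crop(s,180,120,340,240,'s17',5)
d=-Rm[:,1];d[2]=0;d/=np.linalg.norm(d)
for e in (0,.04,.08):
  dd=d-np.array([0,0,e]);q=proj(s,[p-.08*dd-[0,0,.018],p-.0*dd-[0,0,.018],p+.088*dd-[0,0,.006]]);print(e,np.round((q-[180,120])*5,0).tolist())
goto([.4974,.1641,.021]);print(np.arcsin(Rm[2,1]))"
```

```text
t: 13.88
tcp_pos: [0.4889, 0.135, 0.1044]
ee_rot: [-1.76, 2.163, -0.495]
wrist_force: [0.2, 0.4, -0.3]
gripper_width: 0.251
s17 scale 5 off 180 120
0 [[253.0, 327.0], [386.0, 322.0], [530.0, 298.0]]
0.04 [[253.0, 322.0], [386.0, 322.0], [530.0, 303.0]]
0.08 [[253.0, 318.0], [386.0, 322.0], [530.0, 309.0]]
shift cm, present tool axes [-2.94  3.5   7.59]
-0.4670285160893819
```

View pics/s17.png

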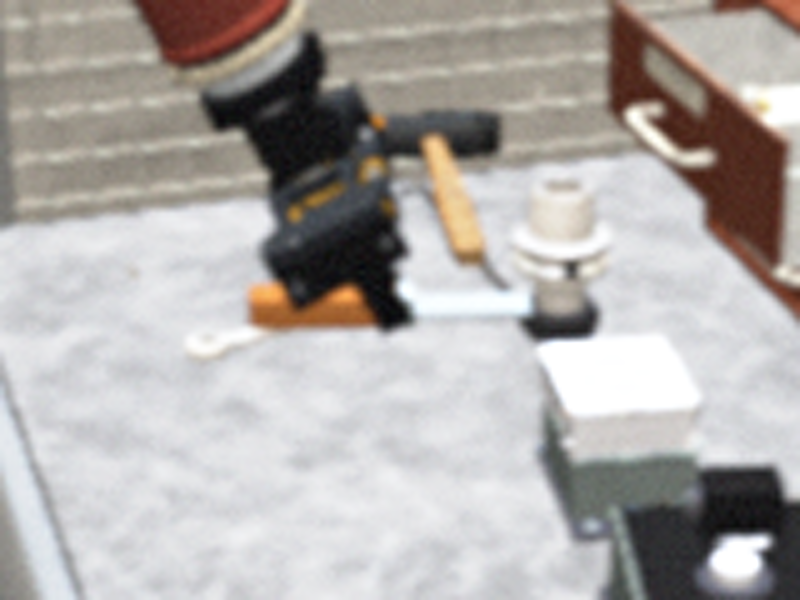

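```bash
python3 -m crank '[{"wx":0,"wy":0,"wz":0,"tx":-1.5,"ty":0.6,"tz":1.2,"grip":0},{"wx":0,"wy":0,"wz":0,"tx":-1.5,"ty":0.6,"tz":1.2,"grip":0},{"wx":0,"wy":0,"wz":0,"tx":-0.5,"ty":0.6,"tz":1.2,"grip":0},{"wx":0,"wy":0,"wz":0,"tx":0,"ty":0.5,"tz":1,"grip":0},{"wx":0,"wy":0,"wz":0,"tx":0,"ty":0.3,"tz":0.6,"grip":0},{"wx":0,"wy":0,"wz":0,"tx":0,"ty":0,"tz":0,"grip":0},{"wx":0,"wy":0,"wz":0,"tx":0,"ty":0,"tz":0,"grip":0}]';python3 -c "
from h import *
p,Rm,o=tool()
s=snap('side');crop(s,180,120,340,240,'s18',5)
goto([.4974,.1641,.021]);print(np.arcsin(Rm[2,:]))"
```

```text
t: 14.52
tcp_pos: [0.4678, 0.149, 0.0825]
ee_rot: [-1.78, 2.129, -0.448]
wrist_force: [0.9, -0.5, -1.4]
gripper_width: 0.253
s18 scale 5 off 180 120
shift cm, present tool axes [-1.68  0.36  6.78]
[-0.0494719  -0.45579723 -1.11191281]
```

View pics/s18.png

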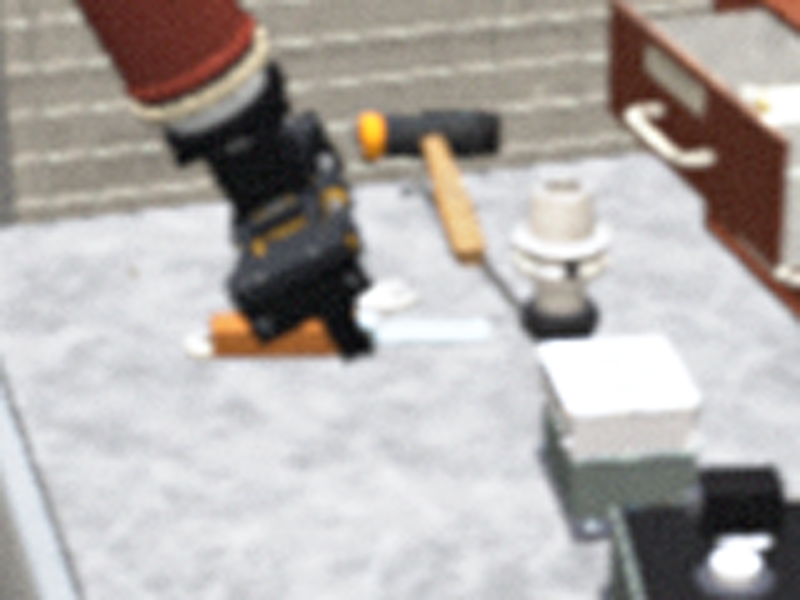

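```bash
python3 -c "
from h import *
p,Rm,o=tool();print(np.round(o['joint_positions'],3))
s=snap('side');f=lambda u,v:(180+u/5,120+v/5)
print('toolholder base',[np.round(onz(s,*f(*q),0.0),3) for q in [(525,325),(598,325),(560,338)]])
print('spanner',[np.round(onz(s,*f(*q),.005),3) for q in [(195,346)]],'smallbox flange corner',onz(s,*f(590,535),.0))
goto([.525,.16,.03]);"
```

```text
[ 0.768 -0.045 -1.304  2.31   0.452  0.505 -2.654]
toolholder base [array([0.629, 0.28 , 0.   ]), array([0.677, 0.265, 0.   ]), array([0.645, 0.253, 0.   ])]
spanner [array([0.404, 0.305, 0.005])] smallbox flange corner [ 0.57100953 -0.00590389  0.        ]
shift cm, present tool axes [-1.77 -2.5   7.21]
```

```bash
python3 -m crank '[{"wx":0,"wy":-0.03,"wz":-0.06,"tx":0,"ty":-0.9,"tz":-1.8,"grip":0},{"wx":0,"wy":-0.05,"wz":-0.1,"tx":0,"ty":-0.9,"tz":-1.8,"grip":0},{"wx":0,"wy":-0.05,"wz":-0.1,"tx":0,"ty":0,"tz":0,"grip":0},{"wx":0,"wy":-0.05,"wz":-0.1,"tx":0,"ty":0,"tz":0,"grip":0},{"wx":0,"wy":-0.05,"wz":-0.1,"tx":0,"ty":0,"tz":0,"grip":0},{"wx":0,"wy":-0.05,"wz":-0.1,"tx":0,"ty":0,"tz":0,"grip":0}]';python3 -c "
from h import *
p,Rm,o=tool();print(np.round(Rm,3));print(np.round(o['joint_positions'],3))"
```

```text
t: 15.12
tcp_pos: [0.4666, 0.1461, 0.1012]
ee_rot: [-2.149, 1.682, -0.346]
wrist_force: [-0.8, 0.6, -1.4]
gripper_width: 0.252
[[ 0.25  -0.871  0.422]
 [-0.967 -0.205  0.149]
 [-0.044 -0.446 -0.894]]
[ 0.43  -0.138 -0.787  2.345 -0.196  0.436 -1.545]
```

```bash
cat >> h.py <<'E'
def tilted(h,t):
    """scraper heading h, tool nose-up tilt t about horizontal tool x"""
    return down(h-np.pi/2)@R.from_rotvec([t,0,0]).as_matrix()
E
python3 -c "
from h import *
p,Rm,o=tool()
goto([.51,.14,.05],tilted(.3,.46))"
```

```text
shift cm, present tool axes [ 1.9  -1.37  6.32]
turn [-0.004  0.018 -0.062] shift cm after turn [ 1.86 -1.28  6.35]
```

```bash
python3 -m crank '[{"wx":0,"wy":0.018,"wz":-0.062,"tx":0.8,"ty":-0.8,"tz":1,"grip":0},{"wx":0,"wy":0,"wz":0,"tx":0.8,"ty":-0.6,"tz":1.5,"grip":0},{"wx":0,"wy":0,"wz":0,"tx":0.5,"ty":-0.3,"tz":1.5,"grip":0},{"wx":0,"wy":0,"wz":0,"tx":0.2,"ty":0,"tz":1.5,"grip":0},{"wx":0,"wy":0,"wz":0,"tx":0,"ty":0,"tz":0,"grip":0},{"wx":0,"wy":0,"wz":0,"tx":0,"ty":0,"tz":0,"grip":0}]';python3 -c "
from h import *
p,Rm,o=tool();print(np.round(o['joint_positions'],3))
goto([.51,.14,.025],tilted(.3,.46))
s=snap('side');crop(s,180,120,340,240,'s19',5)
d=-Rm[:,1];d[2]=0;d/=np.linalg.norm(d)
for e in (0,.04,.08):
  dd=d-np.array([0,0,e]);q=proj(s,[p-.08*dd-[0,0,.018],p-.0*dd-[0,0,.018],p+.088*dd-[0,0,.006]]);print(e,np.round((q-[180,120])*5,0).tolist())
"
```

```text
t: 15.62
tcp_pos: [0.5152, 0.1354, 0.0595]
ee_rot: [-2.211, 1.616, -0.384]
wrist_force: [0.4, 0.2, -1.4]
gripper_width: 0.248
[ 0.461  0.092 -0.822  2.292  0.256  0.329 -1.828]
shift cm, present tool axes [-0.59  1.87  2.92]
turn [-0.007  0.004  0.007] shift cm after turn [-0.59  1.86  2.93]
s19 scale 5 off 180 120
0 [[318.0, 416.0], [427.0, 382.0], [542.0, 329.0]]
0.04 [[318.0, 411.0], [427.0, 382.0], [541.0, 334.0]]
0.08 [[318.0, 407.0], [427.0, 382.0], [541.0, 339.0]]
```

View pics/s19.png

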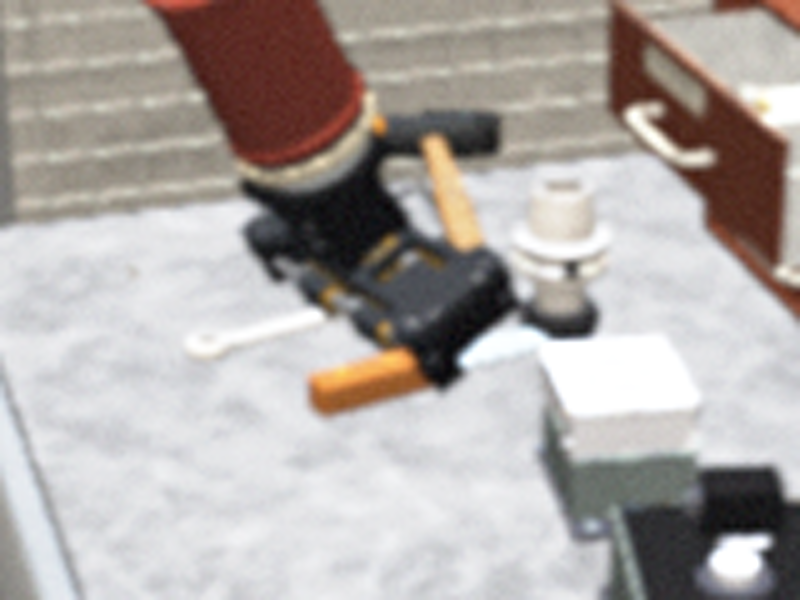

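```bash
python3 -m crank '[{"wx":0,"wy":0,"wz":0,"tx":-0.2,"ty":0.45,"tz":0.8,"grip":0},{"wx":0,"wy":0,"wz":0,"tx":-0.2,"ty":0.5,"tz":0.8,"grip":0},{"wx":0,"wy":0,"wz":0,"tx":0,"ty":0.4,"tz":0.7,"grip":0},{"wx":0,"wy":0,"wz":0,"tx":0,"ty":0,"tz":0,"grip":0},{"wx":0,"wy":0,"wz":0,"tx":0,"ty":0,"tz":0,"grip":0}]';python3 -c "
from h import *
p,Rm,o=tool();print(np.round(o['joint_positions'],3))
goto([.51,.14,.02],tilted(.3,.46))
s=snap('side');crop(s,220,150,340,240,'s20',6.6)
"
```

```text
t: 16.08
tcp_pos: [0.5127, 0.1387, 0.0369]
ee_rot: [-2.208, 1.616, -0.392]
wrist_force: [0.6, 0.3, -0.6]
gripper_width: 0.249
[ 0.365  0.136 -0.748  2.316  0.441  0.278 -2.017]
shift cm, present tool axes [-0.21  0.96  1.4 ]
turn [-0.011  0.     0.008] shift cm after turn [-0.21  0.95  1.41]
s20 scale 6.6 off 220 150
```

View pics/s20.png

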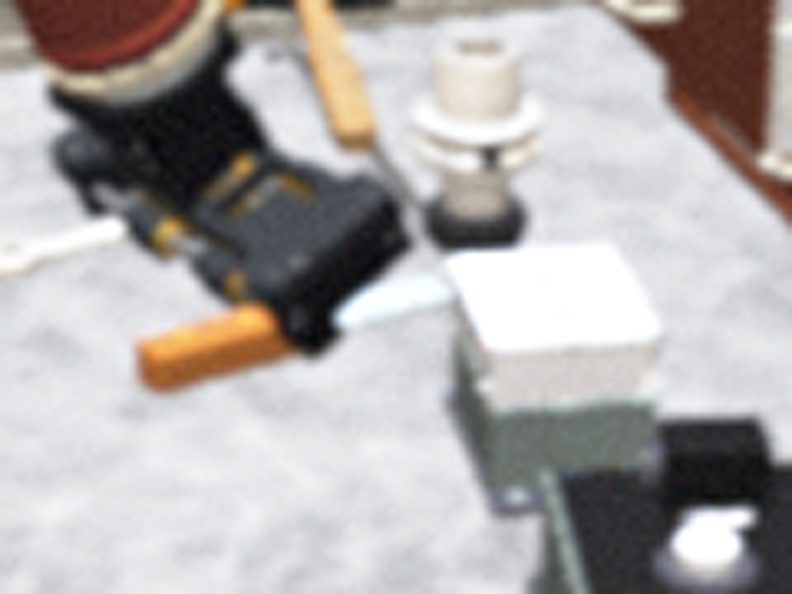

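```bash
python3 -m crank '[{"wx":0,"wy":0,"wz":0,"tx":0,"ty":0.35,"tz":0.6,"grip":0},{"wx":0,"wy":0,"wz":0,"tx":0,"ty":0.25,"tz":0.4,"grip":0},{"wx":0,"wy":0,"wz":0,"tx":0,"ty":0,"tz":0,"grip":0},{"wx":0,"wy":0,"wz":0,"tx":0,"ty":0,"tz":0,"grip":0}]';python3 -m crank '[{"wx":0,"wy":0,"wz":0,"tx":0,"ty":0.15,"tz":0.3,"grip":0},{"wx":0,"wy":0,"wz":0,"tx":0,"ty":0,"tz":0,"grip":0},{"wx":0,"wy":0,"wz":0,"tx":0,"ty":0,"tz":0,"grip":0}]'
```

```text
t: 16.47
tcp_pos: [0.5139, 0.1381, 0.0292]
ee_rot: [-2.205, 1.614, -0.399]
wrist_force: [-0.5, 0.7, -0.8]
gripper_width: 0.253
t: 16.72
tcp_pos: [0.515, 0.138, 0.0274]
ee_rot: [-2.203, 1.614, -0.402]
wrist_force: [0.0, 0.0, -0.4]
gripper_width: 0.25
```

```bash
python3 -m crank '[{"wx":-0.01,"wy":0,"wz":0,"tx":0,"ty":0.35,"tz":0.35,"grip":0},{"wx":0,"wy":0,"wz":0,"tx":0,"ty":0.2,"tz":0.3,"grip":0},{"wx":0,"wy":0,"wz":0,"tx":0,"ty":0,"tz":0,"grip":0},{"wx":0,"wy":0,"wz":0,"tx":0,"ty":0,"tz":0,"grip":0}]';python3 -c "
from h import *
p,Rm,o=tool();print(np.round(o['joint_positions'],3),np.round(Rm,3))
s=snap('side');crop(s,220,150,340,240,'s21',6.6)
s=snap('wrist');cv2.imwrite('pics/w21.png',s['frame'])"
```

```text
t: 17.05
tcp_pos: [0.5141, 0.1373, 0.0201]
ee_rot: [-2.21, 1.619, -0.397]
wrist_force: [-1.3, -0.4, 1.6]
gripper_width: 0.251
[ 0.28   0.171 -0.669  2.325  0.583  0.249 -2.156] [[ 0.3   -0.849  0.434]
 [-0.954 -0.271  0.129]
 [ 0.008 -0.453 -0.892]]
s21 scale 6.6 off 220 150
```

View pics/s21.png

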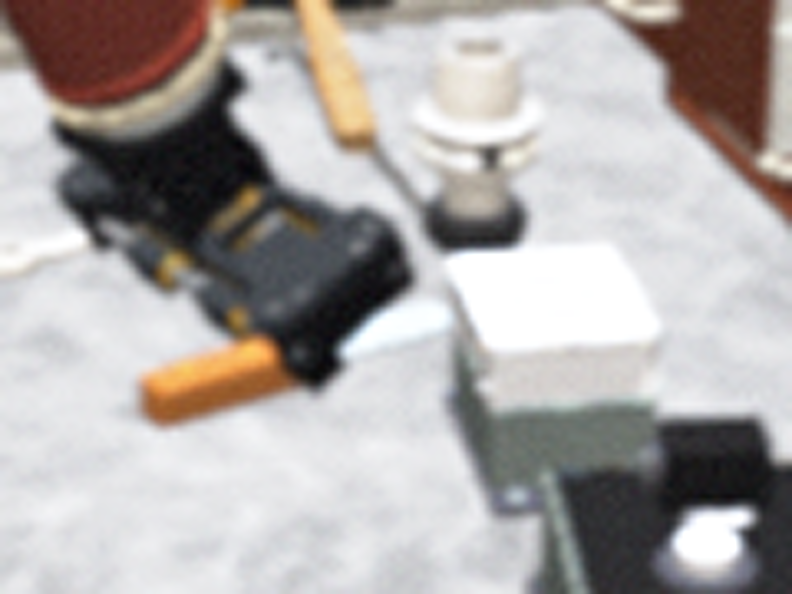

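View pics/w21.png

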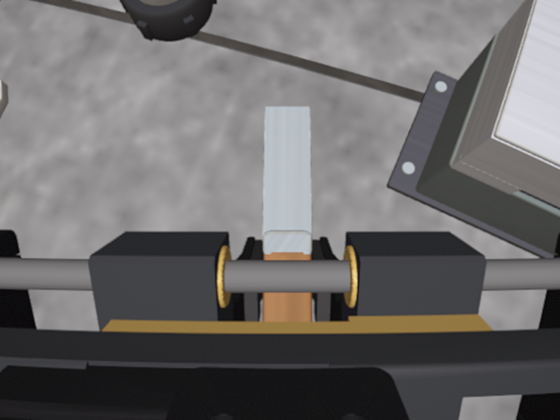

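```bash
python3 -m crank '[{"wx":0,"wy":0,"wz":0,"tx":0,"ty":0,"tz":0,"grip":0.6},{"wx":0,"wy":0,"wz":0,"tx":0,"ty":0,"tz":0,"grip":0.6},{"wx":0,"wy":0,"wz":0,"tx":0,"ty":0,"tz":0,"grip":0.6},{"wx":0,"wy":0,"wz":0,"tx":0,"ty":0,"tz":0,"grip":0.6},{"wx":0,"wy":0,"wz":0,"tx":0,"ty":0,"tz":0,"grip":0.6},{"wx":0,"wy":0,"wz":0,"tx":0,"ty":-0.7,"tz":-1.5,"grip":0.6},{"wx":0,"wy":0,"wz":0,"tx":0,"ty":-1,"tz":-2,"grip":0.6},{"wx":0,"wy":0,"wz":0,"tx":0,"ty":-1,"tz":-2,"grip":0.6},{"wx":0,"wy":0,"wz":0,"tx":0,"ty":-1,"tz":-2,"grip":0.6},{"wx":0,"wy":0,"wz":0,"tx":0,"ty":-1,"tz":-2,"grip":0.6},{"wx":0,"wy":0,"wz":0,"tx":0,"ty":-1,"tz":-2,"grip":0.6},{"wx":0,"wy":0,"wz":0,"tx":0,"ty":0,"tz":0,"grip":0.6}]';python3 -c "
from h import *
s=snap('side');crop(s,220,150,340,240,'s22',6.6)
s=snap('wrist');cv2.imwrite('pics/w22.png',s['frame'])"
```

```text
t: 18.15
tcp_pos: [0.5103, 0.141, 0.151]
ee_rot: [-2.216, 1.614, -0.384]
wrist_force: [-0.2, -0.3, 0.4]
gripper_width: 0.601
s22 scale 6.6 off 220 150
```

View pics/s22.png

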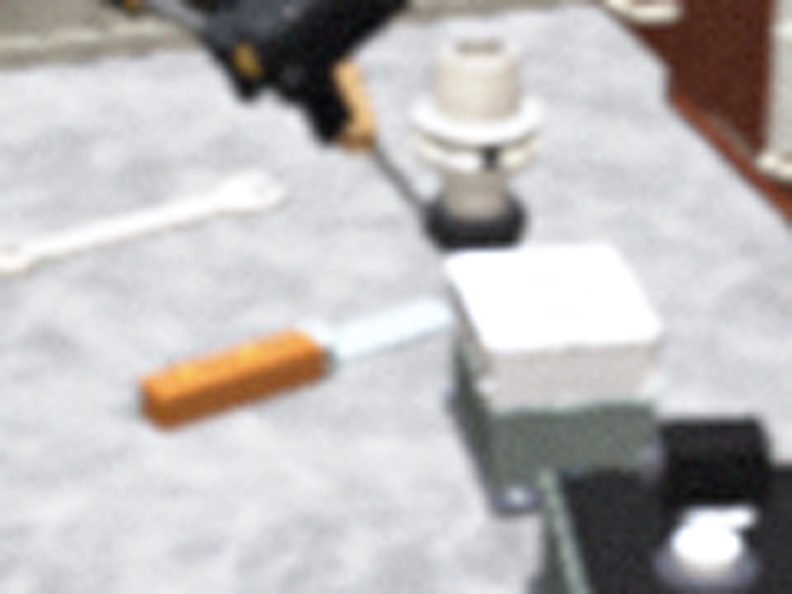

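View pics/w22.png

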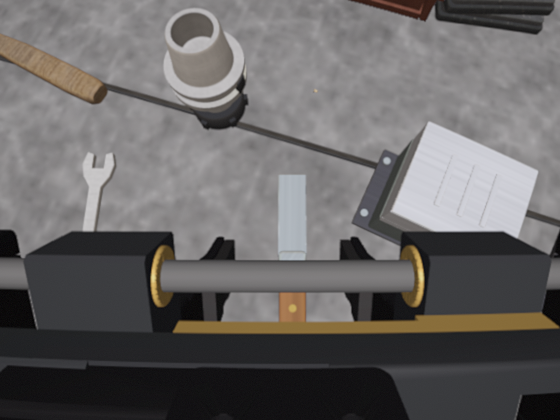

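```bash
python3 -m crank '[{"wx":-0.11,"wy":0,"wz":0,"tx":0,"ty":-1,"tz":-2,"grip":0.6},{"wx":-0.12,"wy":0,"wz":0,"tx":0,"ty":-1,"tz":-2,"grip":0.6},{"wx":-0.12,"wy":0,"wz":0,"tx":0,"ty":-0.5,"tz":-2,"grip":0.6},{"wx":-0.1,"wy":0,"wz":0,"tx":0,"ty":0,"tz":-2,"grip":0.6},{"wx":0,"wy":0,"wz":-0.11,"tx":2,"ty":0,"tz":-1,"grip":0.6},{"wx":0,"wy":0,"wz":-0.11,"tx":2,"ty":0.2,"tz":0,"grip":0.6},{"wx":0,"wy":0,"wz":-0.11,"tx":2,"ty":0.5,"tz":0,"grip":0.6},{"wx":0,"wy":0,"wz":-0.11,"tx":2,"ty":1,"tz":0,"grip":0.6},{"wx":0,"wy":0,"wz":-0.11,"tx":2,"ty":1.5,"tz":0,"grip":0.6},{"wx":0,"wy":0,"wz":-0.11,"tx":1.5,"ty":2,"tz":0,"grip":0.6},{"wx":0,"wy":0,"wz":-0.11,"tx":1.5,"ty":2,"tz":0,"grip":0.6},{"wx":0,"wy":0,"wz":-0.11,"tx":1,"ty":2.5,"tz":0,"grip":0.6},{"wx":0,"wy":0,"wz":-0.1,"tx":0.5,"ty":2.5,"tz":0,"grip":0.6},{"wx":0,"wy":0,"wz":0,"tx":0,"ty":0,"tz":0,"grip":0.6}]';python3 -c "
from h import *
print(np.round(tool()[2]['joint_positions'],2),tool()[1].round(2))
goto([.57,-.27,.26],down(-.225))"
```

```text
t: 19.42
tcp_pos: [0.5149, -0.0803, 0.2145]
ee_rot: [3.111, -0.366, -0.042]
wrist_force: [0.2, -1.1, -0.4]
gripper_width: 0.603
[ 0.9   0.21 -0.93  1.75  0.18  1.29 -0.31] [[ 0.97 -0.23 -0.03]
 [-0.23 -0.97 -0.01]
 [-0.03  0.01 -1.  ]]
shift cm, present tool axes [ 9.64 17.23 -4.61]
turn [ 0.011  0.026 -0.009] shift cm after turn [ 9.6  17.27 -4.55]
```

```bash
python3 -m crank '[{"wx":0.01,"wy":0.026,"wz":-0.009,"tx":1,"ty":2,"tz":-1,"grip":0.6},{"wx":0,"wy":0,"wz":0,"tx":1.5,"ty":3,"tz":-1,"grip":0.6},{"wx":0,"wy":0,"wz":0,"tx":1.5,"ty":3,"tz":-1,"grip":0.6},{"wx":0,"wy":0,"wz":0,"tx":2,"ty":3,"tz":-0.8,"grip":0.6},{"wx":0,"wy":0,"wz":0,"tx":2,"ty":3,"tz":-0.8,"grip":0.6},{"wx":0,"wy":0,"wz":0,"tx":1.5,"ty":3,"tz":0,"grip":0.6},{"wx":0,"wy":0,"wz":0,"tx":0,"ty":0,"tz":0,"grip":0.6},{"wx":0,"wy":0,"wz":0,"tx":0,"ty":0,"tz":0,"grip":0.6}]';python3 -c "
from h import *
goto([.57,-.27,.26],down(-.225))
s=snap('wrist');cv2.imwrite('pics/w23.png',s['frame'])
s=snap('side');crop(s,240,130,420,290,'s23',3.7)"
```

```text
t: 20.08
tcp_pos: [0.5686, -0.2755, 0.2461]
ee_rot: [-3.12, 0.363, 0.025]
wrist_force: [0.7, 1.6, -0.0]
gripper_width: 0.598
shift cm, present tool axes [-0.01 -0.56 -1.39]
turn [ 0.002  0.016 -0.007] shift cm after turn [ 0.02 -0.57 -1.39]
s23 scale 3.7 off 240 130
```

View pics/w23.png

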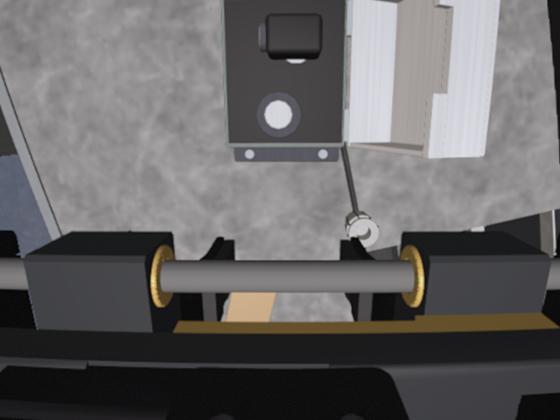

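View pics/s23.png

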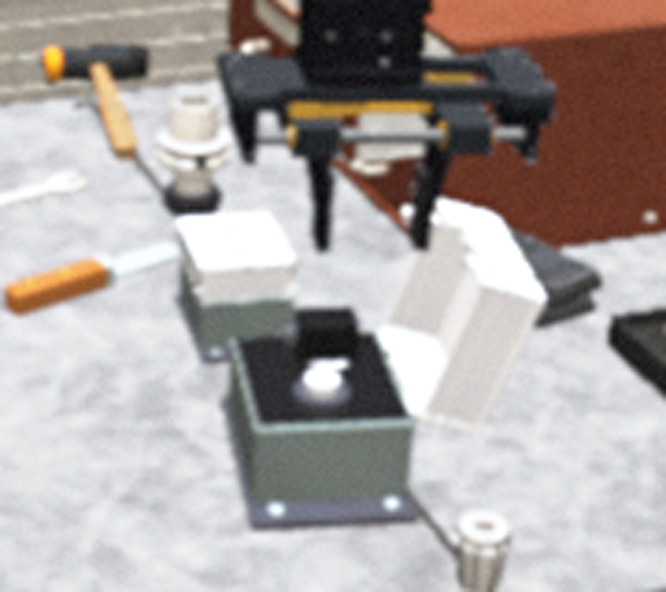

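The hood stands fully open. The wrist view shows the button at (278,114) and the head at about (295,36).

```bash
python3 -c "
from h import *
s=snap('wrist');f=lambda u,v:(u,v);crop(s,200,0,380,170,'w23c',3.5)
for z in (.075,.08,.085): print(z,onz(s,278,114,z).round(4))
print('ring',onz(s,278,114,.072).round(4),'deck corners',onz(s,228,143,.07).round(4),onz(s,344,145,.07).round(4))
print('head top',[onz(s,*q,.106).round(4) for q in [(268,16),(321,16),(321,55),(268,56)]])
print('flange',onz(s,234,161,.006).round(4),onz(s,339,161,.006).round(4))
s=snap('side');print(proj(s,[[.576,-.2005,z] for z in (.07,.075,.08,.085)])); crop(s,300,210,360,260,'s23c',12)
"
```

```text
w23c scale 3.5 off 200 0
0.075 [ 0.5756 -0.2013  0.075 ]
0.08 [ 0.5757 -0.2015  0.08  ]
0.085 [ 0.5759 -0.2016  0.085 ]
ring [ 0.5754 -0.2012  0.072 ] deck corners [ 0.5243 -0.2157  0.07  ] [ 0.628 -0.242  0.07 ]
head top [array([ 0.5864, -0.1293,  0.106 ]), array([ 0.6257, -0.1387,  0.106 ]), array([ 0.6197, -0.1664,  0.106 ]), array([ 0.5794, -0.1576,  0.106 ])]
flange [ 0.5131 -0.2374  0.006 ] [ 0.6273 -0.2642  0.006 ]
[[327.03524094 239.03470105]
 [327.13567268 237.34700226]
 [327.23640745 235.65306905]
 [327.33744612 233.95287472]]
s23c scale 12 off 300 210
```

View pics/w23c.png

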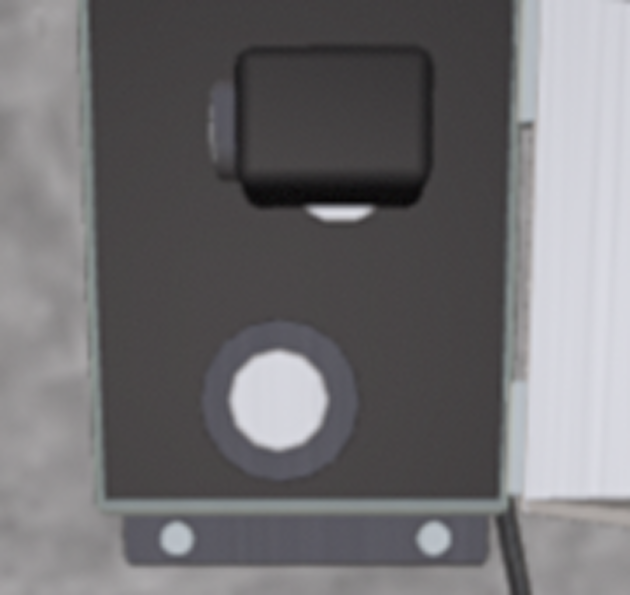

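View pics/s23c.png

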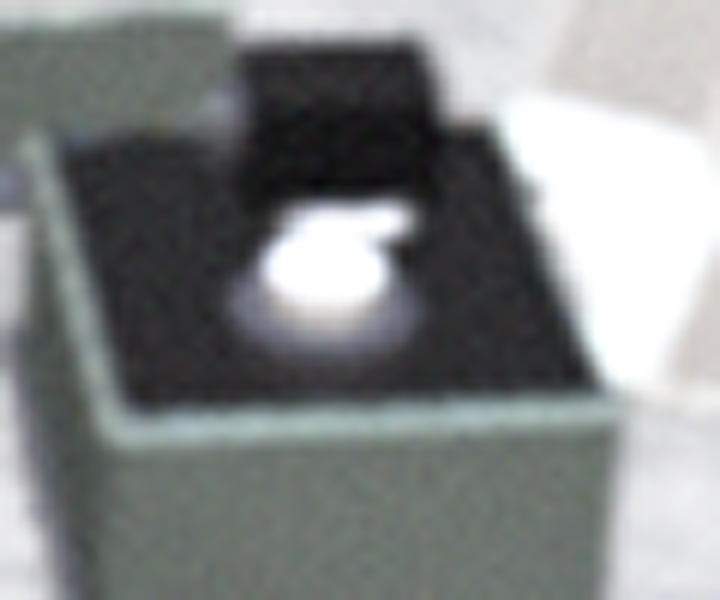

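```bash
python3 -c "
from h import *
goto([.544,-.196,.13],down(-.225))"; python3 -m crank '[{"wx":0.002,"wy":0.014,"wz":-0.007,"tx":-1.2,"ty":-2,"tz":2,"grip":0.6},{"wx":0,"wy":0,"wz":0,"tx":-1.2,"ty":-2,"tz":2,"grip":0.6},{"wx":0,"wy":0,"wz":0,"tx":-1.2,"ty":-2,"tz":2,"grip":0.6},{"wx":0,"wy":0,"wz":0,"tx":-0.8,"ty":-1.5,"tz":2,"grip":0.6},{"wx":0,"wy":0,"wz":0,"tx":0,"ty":0,"tz":2,"grip":0.6},{"wx":0,"wy":0,"wz":0,"tx":0,"ty":0,"tz":0,"grip":0.6},{"wx":0,"wy":0,"wz":0,"tx":0,"ty":0,"tz":0,"grip":0.6}]';python3 -c "
from h import *
goto([.544,-.196,.112],down(-.225))
s=snap('wrist');cv2.imwrite('pics/w24.png',s['frame'])
s=snap('side');crop(s,240,130,420,290,'s24',3.7)"
```

```text
shift cm, present tool axes [-3.94 -7.04 11.79]
turn [ 0.003  0.015 -0.003] shift cm after turn [-4.09 -7.02 11.75]
t: 20.87
tcp_pos: [0.5402, -0.1787, 0.146]
ee_rot: [3.119, -0.331, 0.006]
wrist_force: [-0.0, 0.0, 0.7]
gripper_width: 0.599
shift cm, present tool axes [0.72 1.6  3.41]
turn [ 0.005 -0.004  0.014] shift cm after turn [0.75 1.6  3.4 ]
s24 scale 3.7 off 240 130
```

View pics/w24.png

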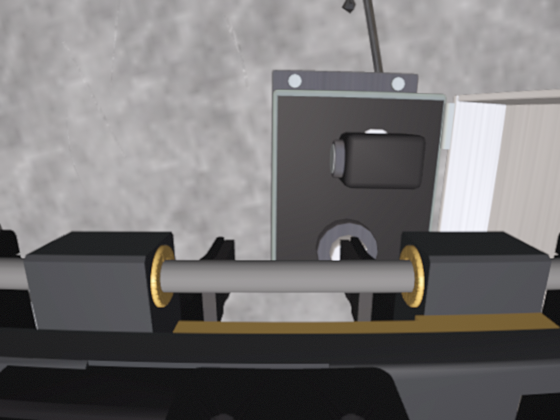

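View pics/s24.png

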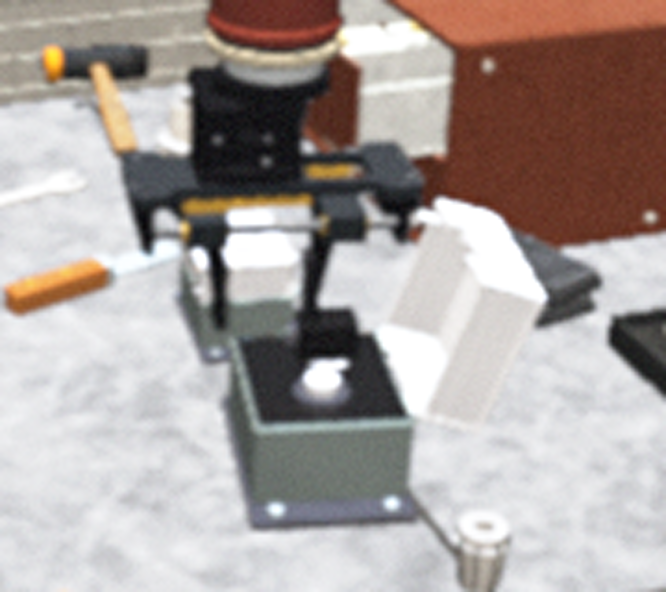

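```bash
python3 -m crank '[{"wx":0.005,"wy":-0.004,"wz":0.012,"tx":0.9,"ty":1.9,"tz":0.5,"grip":0.6},{"wx":0,"wy":0,"wz":0,"tx":0.1,"ty":0.2,"tz":1,"grip":0.6},{"wx":0,"wy":0,"wz":0,"tx":0,"ty":0,"tz":1,"grip":0.6},{"wx":0,"wy":0,"wz":0,"tx":0,"ty":0,"tz":0,"grip":0.6},{"wx":0,"wy":0,"wz":0,"tx":0,"ty":0,"tz":0,"grip":0.6}]';python3 -c "
from h import *
goto([.544,-.196,.108],down(-.225))
s=snap('wrist');cv2.imwrite('pics/w25.png',s['frame'])
s=snap('side');crop(s,270,190,390,280,'s25',6)"
```

```text
t: 21.38
tcp_pos: [0.5496, -0.2057, 0.1259]
ee_rot: [3.119, -0.357, 0.014]
wrist_force: [-0.0, 1.2, 0.7]
gripper_width: 0.601
shift cm, present tool axes [-0.78 -0.83  1.79]
turn [ 0.001 -0.009 -0.003] shift cm after turn [-0.76 -0.83  1.79]
s25 scale 6 off 270 190
```

View pics/s25.png

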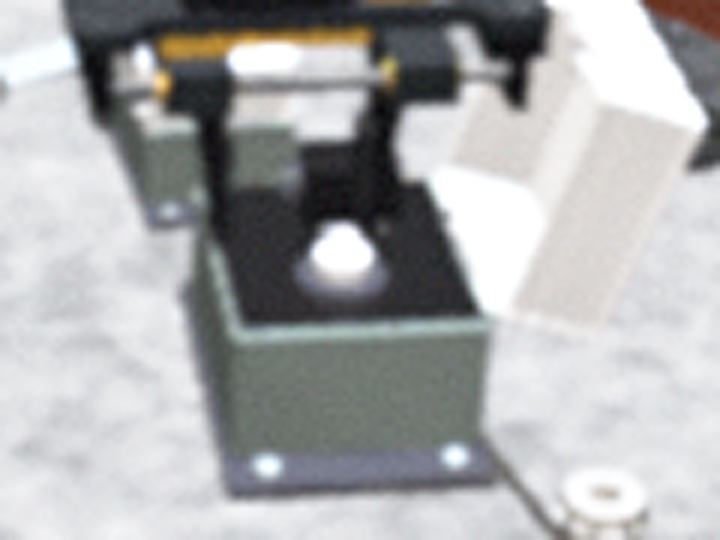

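View pics/w25.png

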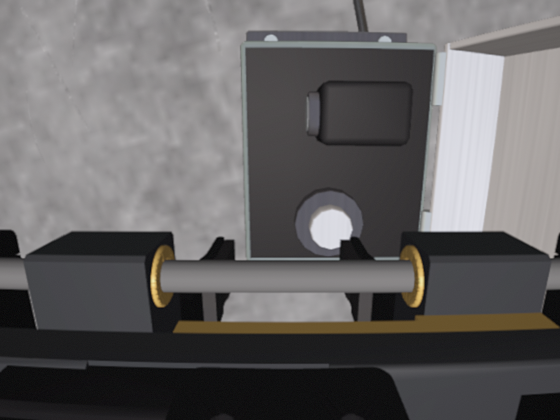

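```bash
python3 -m crank '[{"wx":0,"wy":-0.009,"wz":0,"tx":-0.77,"ty":-0.83,"tz":0.7,"grip":0.6},{"wx":0,"wy":0,"wz":0,"tx":0,"ty":0,"tz":0,"grip":0.6},{"wx":0,"wy":0,"wz":0,"tx":0,"ty":0,"tz":0,"grip":0.6},{"wx":0,"wy":0,"wz":0,"tx":0,"ty":0,"tz":0,"grip":0.6}]';python3 -c "
from h import *
goto([.544,-.196,.108],down(-.225))
p,Rm,o=tool()
s=snap('side');crop(s,270,190,390,280,'s26',6)
print(((proj(s,[p+Rm@[.026,y,.017] for y in (-.0095,.0095)]+[p+Rm@[.036,y,.017] for y in (-.0095,.0095)])-[270,190])*6).round(0).tolist())"
```

```text
t: 21.82
tcp_pos: [0.5435, -0.1933, 0.1193]
ee_rot: [3.12, -0.354, -0.0]
wrist_force: [0.1, 0.4, 0.3]
gripper_width: 0.608
shift cm, present tool axes [0.11 0.25 1.13]
turn [ 0.002 -0.    -0.001] shift cm after turn [0.1  0.25 1.13]
s26 scale 6 off 270 190
[[325.0, 218.0], [333.0, 241.0], [349.0, 217.0], [357.0, 240.0]]
```

View pics/s26.png

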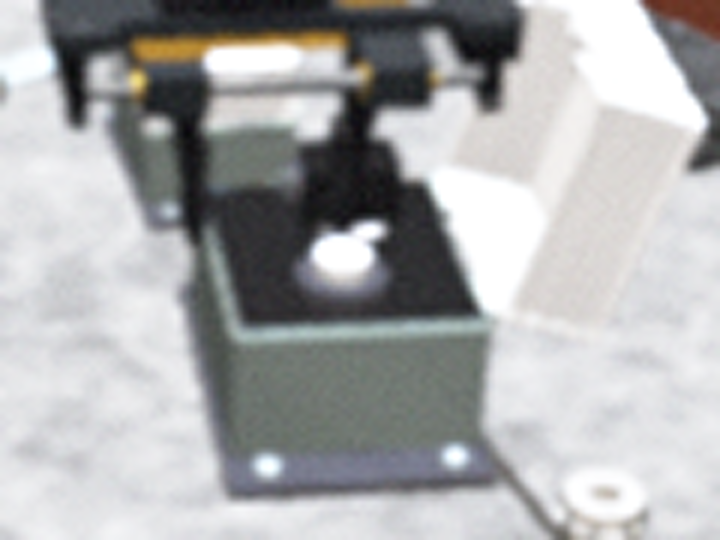

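```bash
python3 -m crank '[{"wx":0,"wy":0,"wz":0,"tx":0,"ty":0.25,"tz":0.5,"grip":0.6},{"wx":0,"wy":0,"wz":0,"tx":0,"ty":0,"tz":0.5,"grip":0.6},{"wx":0,"wy":0,"wz":0,"tx":0,"ty":0,"tz":0.5,"grip":0.6},{"wx":0,"wy":0,"wz":0,"tx":0,"ty":0,"tz":0,"grip":0.6}]'; python3 -m crank '[{"wx":0,"wy":0,"wz":0,"tx":0,"ty":0,"tz":0.4,"grip":0.6},{"wx":0,"wy":0,"wz":0,"tx":0,"ty":0,"tz":0.3,"grip":0.6},{"wx":0,"wy":0,"wz":0,"tx":0,"ty":0,"tz":0,"grip":0.6}]';python3 -c "
from h import *
goto([.544,-.196,.108],down(-.225))
s=snap('side');crop(s,270,190,390,280,'s27',6)"
```

```text
t: 22.2
tcp_pos: [0.5439, -0.1964, 0.104]
ee_rot: [3.119, -0.354, 0.003]
wrist_force: [-1.9, 0.9, 4.2]
gripper_width: 0.596
t: 22.45
tcp_pos: [0.5445, -0.1964, 0.1041]
ee_rot: [3.115, -0.355, 0.003]
wrist_force: [-2.4, 0.9, 3.4]
gripper_width: 0.6
shift cm, present tool axes [-0.06 -0.03 -0.39]
turn [ 0.007 -0.002 -0.002] shift cm after turn [-0.06 -0.03 -0.39]
s27 scale 6 off 270 190
```

View pics/s27.png

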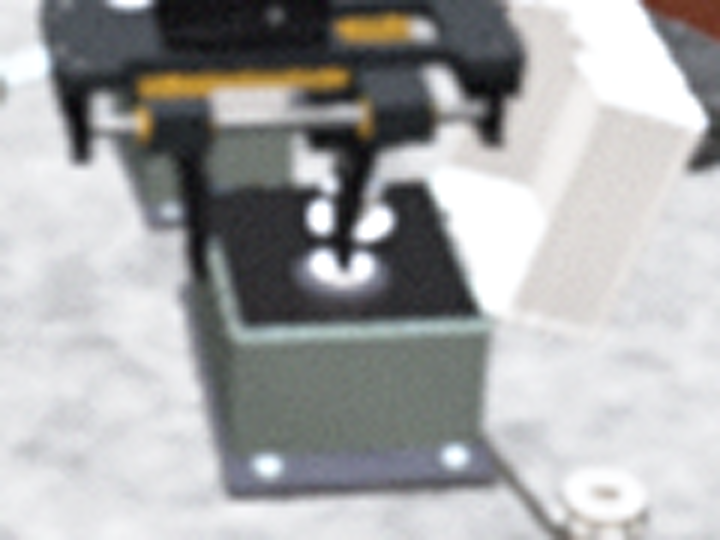

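```bash
python3 -m crank '[{"wx":0,"wy":0,"wz":0,"tx":0,"ty":0,"tz":0.4,"grip":0.6},{"wx":0,"wy":0,"wz":0,"tx":0,"ty":0,"tz":0.4,"grip":0.6},{"wx":0,"wy":0,"wz":0,"tx":0,"ty":0,"tz":0.3,"grip":0.6},{"wx":0,"wy":0,"wz":0,"tx":0,"ty":0,"tz":0.3,"grip":0.6}]'; python3 -m crank '[{"wx":0,"wy":0,"wz":0,"tx":-0.2,"ty":0,"tz":-1,"grip":0.6},{"wx":0,"wy":0,"wz":0,"tx":-0.2,"ty":0.5,"tz":-2,"grip":0.6},{"wx":0,"wy":0,"wz":0,"tx":0,"ty":1,"tz":-3,"grip":0.6},{"wx":0,"wy":0,"wz":0,"tx":0,"ty":1,"tz":-3,"grip":0.6},{"wx":0,"wy":0,"wz":0,"tx":0,"ty":1,"tz":-3,"grip":0.6},{"wx":0,"wy":0,"wz":0,"tx":0,"ty":0,"tz":-1,"grip":0.6},{"wx":0,"wy":0,"wz":0,"tx":0,"ty":0,"tz":0,"grip":0.6}]';python3 -c "
from h import *
s=snap('side');crop(s,240,130,400,270,'s28',4.5)
goto([.604,-.145,.26],down(-.225-np.pi/2));print(tool()[2]['joint_positions'].round(2))"
```

```text
t: 22.83
tcp_pos: [0.5456, -0.1965, 0.1027]
ee_rot: [3.106, -0.354, 0.004]
wrist_force: [-17.7, 3.7, 31.2]
gripper_width: 0.596
t: 23.42
tcp_pos: [0.5324, -0.2282, 0.2387]
ee_rot: [3.106, -0.352, 0.001]
wrist_force: [0.5, 1.8, -0.1]
gripper_width: 0.601
s28 scale 4.5 off 240 130
shift cm, present tool axes [ 5.13 -9.7  -2.36]
turn [ 0.011 -0.014  1.57 ] shift cm after turn [-9.73 -5.14 -2.21]
[ 1.02  0.29 -0.85  1.61  0.24  1.34 -0.08]
```

View pics/s28.png

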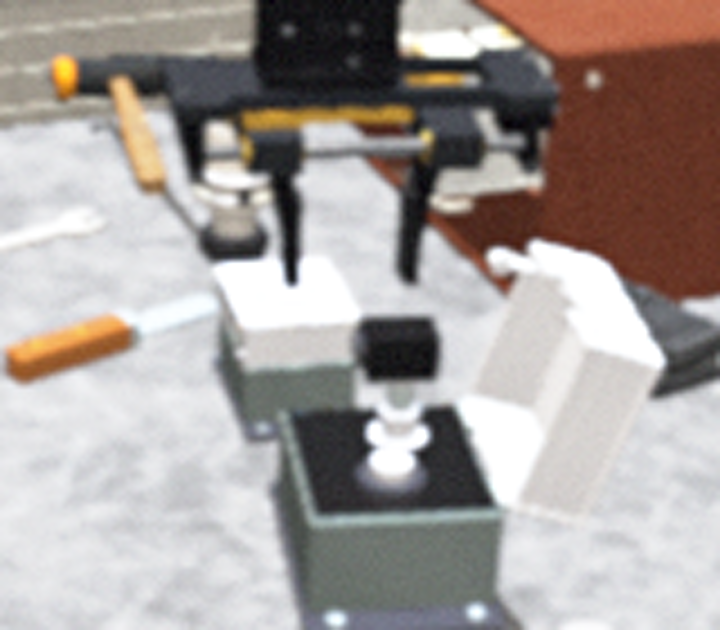

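```bash
python3 -m crank '[{"wx":0.005,"wy":0,"wz":0.12,"tx":0,"ty":0,"tz":-1,"grip":1},{"wx":0.005,"wy":0,"wz":0.12,"tx":0,"ty":0,"tz":-1,"grip":1},{"wx":0,"wy":0,"wz":0.12,"tx":0,"ty":0,"tz":-0.5,"grip":1},{"wx":0,"wy":0,"wz":0.12,"tx":0,"ty":0,"tz":0,"grip":1},{"wx":0,"wy":0,"wz":0.12,"tx":0,"ty":0,"tz":0,"grip":1},{"wx":0,"wy":0,"wz":0.12,"tx":0,"ty":0,"tz":0,"grip":1},{"wx":0,"wy":0,"wz":0.12,"tx":0,"ty":0,"tz":0,"grip":1},{"wx":0,"wy":0,"wz":0.12,"tx":0,"ty":0,"tz":0,"grip":1},{"wx":0,"wy":0,"wz":0.12,"tx":0,"ty":0,"tz":0,"grip":1},{"wx":0,"wy":0,"wz":0.12,"tx":0,"ty":0,"tz":0,"grip":1},{"wx":0,"wy":0,"wz":0.12,"tx":-2,"ty":1,"tz":0,"grip":1},{"wx":0,"wy":0,"wz":0.12,"tx":-2,"ty":1,"tz":0,"grip":1},{"wx":0,"wy":0,"wz":0.1,"tx":-2,"ty":1,"tz":0,"grip":1},{"wx":0,"wy":0,"wz":0,"tx":-2,"ty":1,"tz":0,"grip":1},{"wx":0,"wy":0,"wz":0,"tx":-1,"ty":0.5,"tz":0,"grip":1},{"wx":0,"wy":0,"wz":0,"tx":0,"ty":0,"tz":0,"grip":1},{"wx":0,"wy":0,"wz":0,"tx":0,"ty":0,"tz":0,"grip":1}]';python3 -c "
from h import *
goto([.604,-.145,.20],down(-.225-np.pi/2));print(tool()[2]['joint_positions'].round(2))
s=snap('wrist');cv2.imwrite('pics/w29.png',s['frame'])"
```

```text
t: 24.88
tcp_pos: [0.4856, -0.1255, 0.2323]
ee_rot: [1.905, -2.472, -0.046]
wrist_force: [-0.7, -1.0, 1.2]
gripper_width: 0.998
shift cm, present tool axes [ -1.13 -12.05   2.8 ]
turn [ 0.036  0.002 -0.033] shift cm after turn [ -0.74 -11.98   3.23]
[ 0.83  0.11 -0.7   1.77  0.07  1.32 -1.72]
```

View pics/w29.png

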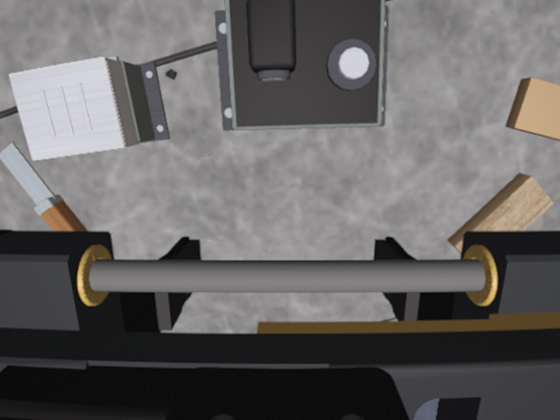

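```bash
python3 -c "
from h import *
s=snap('wrist');crop(s,200,0,400,140,'w29c',4)
p,Rm,o=tool();B=down(-.225-np.pi/2)
for q in [(248.5,30),(295,30)]:
  w=onz(s,*q,.14);print(w.round(4),(B.T@(w-p)).round(4))
print('button',onz(s,354,62,.09).round(4), 'expected .5757 -.2013; head exp in B',(B.T@(np.array([.604,-.145,.128])-p)).round(4))
"
```

```text
w29c scale 4 off 200 0
[ 0.6093 -0.1324  0.14  ] [-0.0216 -0.1217  0.0925]
[ 0.6017 -0.1606  0.14  ] [ 0.0077 -0.1206  0.0925]
button [ 0.5775 -0.2029  0.09  ] expected .5757 -.2013; head exp in B [-0.0081 -0.1194  0.1045]
```

View pics/w29c.png

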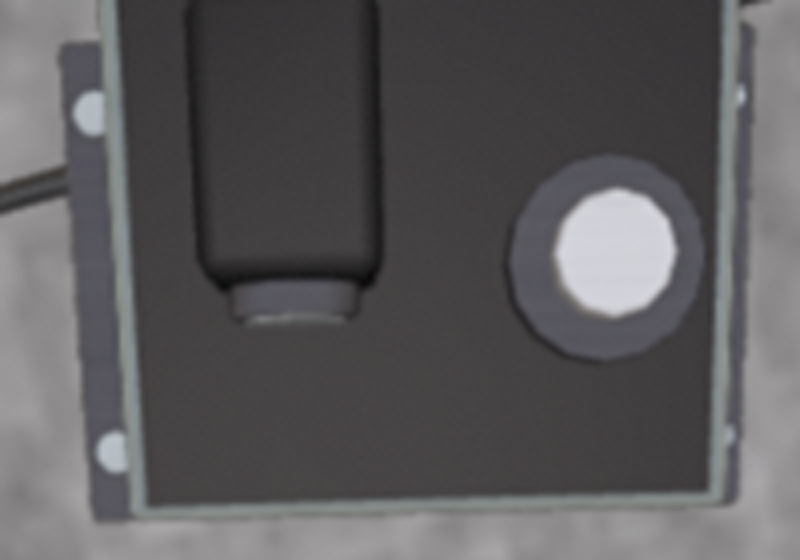

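```bash
python3 -m crank '[{"wx":0.036,"wy":0.002,"wz":-0.03,"tx":-0.2,"ty":-2,"tz":0.5,"grip":1},{"wx":0,"wy":0,"wz":0,"tx":0,"ty":-2.5,"tz":0.5,"grip":1},{"wx":0,"wy":0,"wz":0,"tx":0,"ty":-2.5,"tz":0.5,"grip":1},{"wx":0,"wy":0,"wz":0,"tx":0,"ty":-2.5,"tz":0.5,"grip":1},{"wx":0,"wy":0,"wz":0,"tx":0,"ty":-1.5,"tz":0,"grip":1},{"wx":0,"wy":0,"wz":0,"tx":0,"ty":0,"tz":0,"grip":1},{"wx":0,"wy":0,"wz":0,"tx":0,"ty":0,"tz":0,"grip":1}]';python3 -c "
from h import *
goto([.604,-.146,.127],down(-.225-np.pi/2));print(tool()[2]['joint_positions'].round(2))"
```

```text
t: 25.57
tcp_pos: [0.5984, -0.1626, 0.2074]
ee_rot: [1.941, -2.469, 0.002]
wrist_force: [-0.5, 0.5, -0.1]
gripper_width: 1.0
shift cm, present tool axes [-1.76 -0.15  8.03]
turn [-0.    -0.002 -0.013] shift cm after turn [-1.74 -0.17  8.04]
[ 0.72  0.37 -0.67  1.56  0.24  1.3  -1.79]
```

```bash
python3 -m crank '[{"wx":0,"wy":0,"wz":-0.013,"tx":-1.75,"ty":-0.15,"tz":0.5,"grip":1},{"wx":0,"wy":0,"wz":0,"tx":0,"ty":0,"tz":0,"grip":1},{"wx":0,"wy":0,"wz":0,"tx":0,"ty":0,"tz":0,"grip":1},{"wx":0,"wy":0,"wz":0,"tx":0,"ty":0,"tz":0,"grip":1}]';python3 -c "
from h import *
goto([.604,-.146,.127],down(-.225-np.pi/2))
s=snap('side');crop(s,240,130,400,270,'s30',4.5)"
```

```text
t: 25.9
tcp_pos: [0.6026, -0.1467, 0.2009]
ee_rot: [1.954, -2.456, 0.0]
wrist_force: [-0.6, 0.5, -0.4]
gripper_width: 0.997
shift cm, present tool axes [-0.11 -0.13  7.39]
turn [ 0.002 -0.002 -0.002] shift cm after turn [-0.1  -0.12  7.39]
s30 scale 4.5 off 240 130
```

View pics/s30.png

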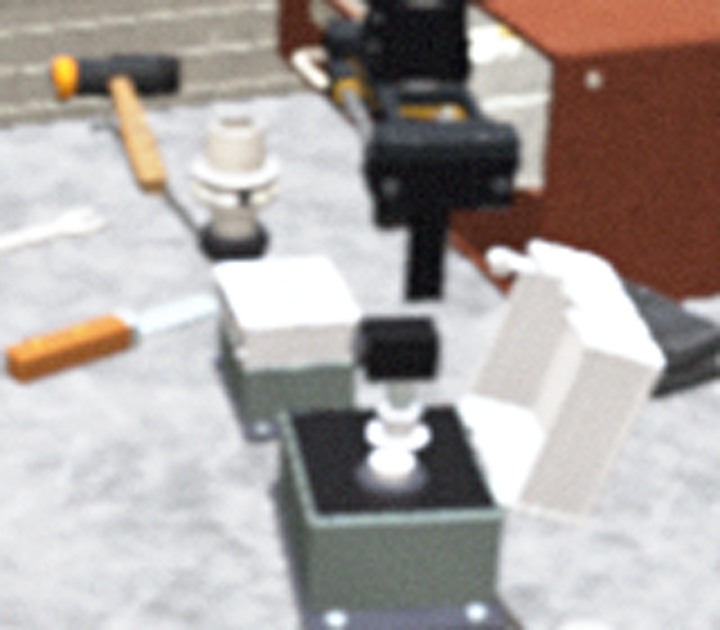

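```bash
python3 -m crank '[{"wx":0,"wy":0,"wz":0,"tx":-0.1,"ty":-0.12,"tz":1.4,"grip":1},{"wx":0,"wy":0,"wz":0,"tx":0,"ty":0,"tz":1.5,"grip":1},{"wx":0,"wy":0,"wz":0,"tx":0,"ty":0,"tz":1.5,"grip":1},{"wx":0,"wy":0,"wz":0,"tx":0,"ty":0,"tz":1.2,"grip":1},{"wx":0,"wy":0,"wz":0,"tx":0,"ty":0,"tz":0.7,"grip":1},{"wx":0,"wy":0,"wz":0,"tx":0,"ty":0,"tz":0,"grip":1},{"wx":0,"wy":0,"wz":0,"tx":0,"ty":0,"tz":0,"grip":1}]';python3 -c "
from h import *
goto([.604,-.146,.127],down(-.225-np.pi/2))"
```

```text
t: 26.53
tcp_pos: [0.603, -0.1477, 0.1345]
ee_rot: [1.952, -2.458, 0.006]
wrist_force: [-0.1, -0.2, 0.6]
gripper_width: 1.001
shift cm, present tool axes [-0.19 -0.06  0.75]
turn [-0.001 -0.005 -0.003] shift cm after turn [-0.19 -0.06  0.75]
```

```bash
python3 -m crank '[{"wx":0,"wy":0,"wz":0,"tx":-0.19,"ty":-0.06,"tz":0.8,"grip":1},{"wx":0,"wy":0,"wz":0,"tx":0,"ty":0,"tz":0,"grip":0.5},{"wx":0,"wy":0,"wz":0,"tx":0,"ty":0,"tz":0,"grip":0.3},{"wx":0,"wy":0,"wz":0,"tx":0,"ty":0,"tz":0,"grip":0.2},{"wx":0,"wy":0,"wz":0,"tx":0,"ty":0,"tz":0,"grip":0.2},{"wx":0,"wy":0,"wz":0,"tx":0,"ty":0,"tz":0,"grip":0},{"wx":0,"wy":0,"wz":0,"tx":0,"ty":0,"tz":0,"grip":0},{"wx":0,"wy":0,"wz":0,"tx":0,"ty":0,"tz":0,"grip":0},{"wx":0,"wy":0,"wz":0,"tx":0,"ty":0,"tz":0,"grip":0},{"wx":0,"wy":0,"wz":0,"tx":0,"ty":0,"tz":0,"grip":0},{"wx":0,"wy":0,"wz":0,"tx":0,"ty":0,"tz":0,"grip":0},{"wx":0,"wy":0,"wz":0,"tx":0,"ty":0,"tz":0,"grip":0}]';python3 -c "
from h import *
goto([.604,-.146,.127],down(-.225-np.pi/2))
s=snap('side');crop(s,240,130,400,270,'s31',4.5)"
```

```text
t: 27.53
tcp_pos: [0.6057, -0.1468, 0.1288]
ee_rot: [1.952, -2.46, 0.012]
wrist_force: [-0.1, 1.1, -1.3]
gripper_width: 0.34
shift cm, present tool axes [-0.04  0.19  0.18]
turn [-0.006 -0.006 -0.004] shift cm after turn [-0.04  0.18  0.18]
s31 scale 4.5 off 240 130
```

View pics/s31.png

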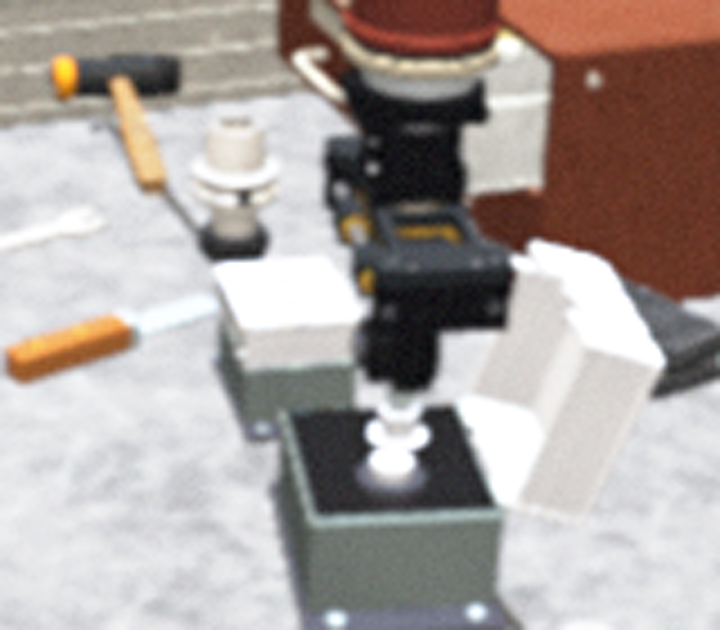

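```bash
python3 -m crank '[{"wx":0,"wy":0,"wz":0,"tx":0,"ty":0,"tz":-0.6,"grip":0},{"wx":0,"wy":0,"wz":0,"tx":0,"ty":0,"tz":-1,"grip":0},{"wx":0,"wy":0,"wz":0,"tx":0,"ty":0,"tz":-1,"grip":0},{"wx":0,"wy":0,"wz":0,"tx":0,"ty":0,"tz":-1,"grip":0},{"wx":0,"wy":0,"wz":0,"tx":0,"ty":0,"tz":0,"grip":0},{"wx":0,"wy":0,"wz":0,"tx":0,"ty":0,"tz":0,"grip":0}]';python3 -c "
from h import *
goto([.6057,-.1468,.208],down(-.225-np.pi/2))"
```

```text
t: 28.08
tcp_pos: [0.6057, -0.1468, 0.1692]
ee_rot: [1.952, -2.461, 0.013]
wrist_force: [1.0, -1.2, -1.9]
gripper_width: 0.343
shift cm, present tool axes [ 0.03 -0.02 -3.88]
turn [-0.006 -0.006 -0.004] shift cm after turn [ 0.    0.   -3.88]
```

```bash
python3 -m crank '[{"wx":0,"wy":0,"wz":0,"tx":0,"ty":0,"tz":-0.8,"grip":0},{"wx":0,"wy":0,"wz":0,"tx":0,"ty":0,"tz":-0.8,"grip":0},{"wx":0,"wy":0,"wz":0,"tx":0,"ty":0,"tz":-0.7,"grip":0},{"wx":0,"wy":0,"wz":0,"tx":0,"ty":0,"tz":-0.6,"grip":0},{"wx":0,"wy":0,"wz":0,"tx":0,"ty":0,"tz":0,"grip":0},{"wx":0,"wy":0,"wz":0,"tx":0,"ty":0,"tz":0,"grip":0}]';python3 -c "
from h import *
goto([.6057,-.1468,.211],down(-.225-np.pi/2))
s=snap('side');crop(s,240,110,400,270,'s32',3.7)"
```

```text
t: 28.58
tcp_pos: [0.6057, -0.1468, 0.201]
ee_rot: [1.952, -2.461, 0.014]
wrist_force: [2.6, -1.7, -3.0]
gripper_width: 0.344
shift cm, present tool axes [ 0.01 -0.01 -1.  ]
turn [-0.007 -0.006 -0.005] shift cm after turn [ 0. -0. -1.]
s32 scale 3.7 off 240 110
```

View pics/s32.png

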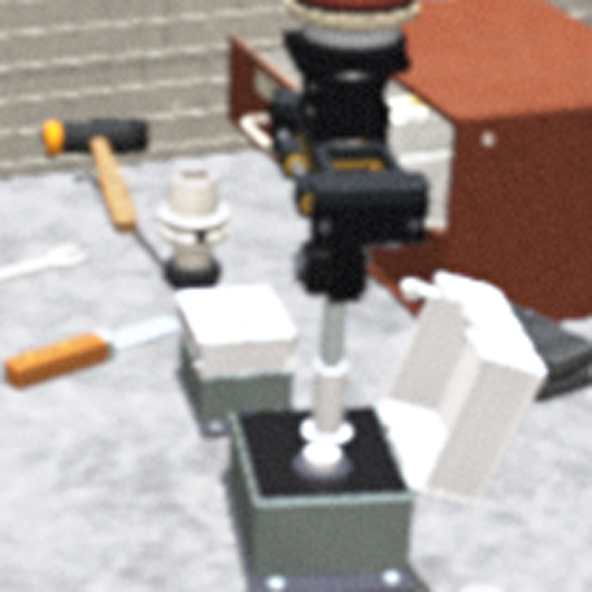

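The head is rising in the grip. I'll ease it up to the hard stop.

```bash
python3 -m crank '[{"wx":0,"wy":0,"wz":0,"tx":0,"ty":0,"tz":-0.5,"grip":0},{"wx":0,"wy":0,"wz":0,"tx":0,"ty":0,"tz":-0.4,"grip":0},{"wx":0,"wy":0,"wz":0,"tx":0,"ty":0,"tz":0,"grip":0}]';python3 -m crank '[{"wx":0,"wy":0,"wz":0,"tx":0,"ty":0,"tz":-0.3,"grip":0},{"wx":0,"wy":0,"wz":0,"tx":0,"ty":0,"tz":0,"grip":0}]';python3 -m crank '[{"wx":0,"wy":0,"wz":0,"tx":0,"ty":0,"tz":-0.3,"grip":0}]'
```

```text
t: 28.88
tcp_pos: [0.6057, -0.1467, 0.2097]
ee_rot: [1.953, -2.461, 0.013]
wrist_force: [2.1, -1.5, -3.4]
gripper_width: 0.345
t: 29.05
tcp_pos: [0.6056, -0.1468, 0.2098]
ee_rot: [1.953, -2.461, 0.011]
wrist_force: [6.5, -0.4, -3.1]
gripper_width: 0.342
t: 29.13
tcp_pos: [0.6055, -0.1468, 0.2106]
ee_rot: [1.953, -2.46, 0.008]
wrist_force: [16.9, -2.5, -35.1]
gripper_width: 0.337
```

```bash
python3 -m crank '[{"wx":0,"wy":0,"wz":0,"tx":0,"ty":0,"tz":-0.05,"grip":0},{"wx":0,"wy":0,"wz":0,"tx":0,"ty":0,"tz":-0.05,"grip":0}]';python3 -m crank '[{"wx":0,"wy":0,"wz":0,"tx":0,"ty":0,"tz":-0.1,"grip":0}]'; python3 -c "
from h import *
s=snap('side');crop(s,240,110,400,270,'s33',3.7);cv2.imwrite('pics/s33f.png',s['frame'])
s=snap('scene');cv2.imwrite('pics/c33.png',s['frame'])
print(tool()[2])"
```

```text
t: 29.3
tcp_pos: [0.6056, -0.1468, 0.21]
ee_rot: [1.953, -2.46, 0.007]
wrist_force: [1.9, -0.7, -4.3]
gripper_width: 0.34
t: 29.38
tcp_pos: [0.6056, -0.1468, 0.2105]
ee_rot: [1.953, -2.46, 0.007]
wrist_force: [6.6, -1.5, -14.1]
gripper_width: 0.342
s33 scale 3.7 off 240 110
{'t': 29.4833, 'joint_positions': array([ 0.69791789,  0.37147099, -0.68091349,  1.54744017,  0.24258324,
        1.30523937, -1.81235341]), 'qd': array([ 0.00060428, -0.00103202, -0.00013257,  0.00058503,  0.00010776,
       -0.00053575, -0.00164268]), 'joint_torque': array([ 1.04037202e-01, -6.51453710e+01, -9.86062378e+00, -4.09915459e+01,
       -5.11699151e-01,  1.87852085e+00,  6.32982468e-02]), 'tcp_pos': array([ 0.60560874, -0.14675549,  0.21041746]), 'ee_rot': array([ 1.95339981, -2.46002993,  0.00662867]), 'wrist_force': array([ 5.65682881, -0.52212839, -9.95567904]), 'ft_torque': array([-0.35913581, -1.23747928, -0.10307371]), 'gripper_width': 0.33952081324950856}
```

View pics/s33.png

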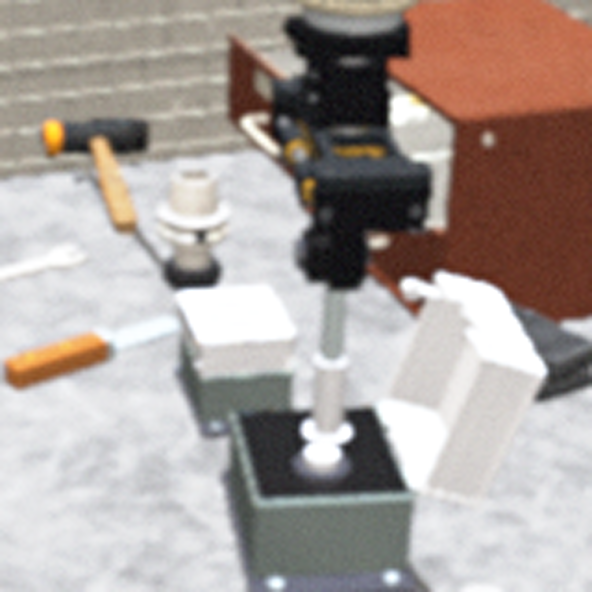

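View pics/c33.png

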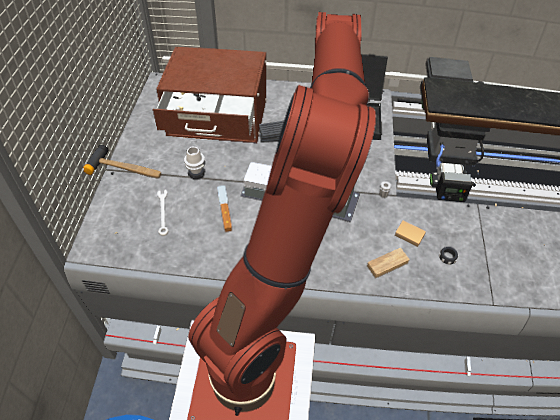

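The head is at the hard stop, with the arm pulling about 10 N (spring about 4 N). The bystanders look unmoved.

```bash
python3 -c "
from workcell import workorder
print(workorder.job_done())"
```

```text
the job is handed in; nothing more can be done
None
```

The job is done in the order you asked and handed in at about 29.5 s. I pried the hood open with the scraper blade in the slot, laid the scraper flat, and pressed the button so the mast popped up. I then pulled the camera head up to its hard end, where it is still held.

**Last checks**
- **Mast:** the tool is at z = 0.2104 m, against an expected head height of 0.210 m. An earlier upward step hit a hard stop at 35 N wrist force. The arm now pulls about 10 N upward, and the grip opening is about 29.6 mm on the 30 mm head.
- **Hood:** the pictures show it standing fully open behind the box.
- **Scraper and other things:** the scraper lies flat beside the small box, a little away from its old place and turned. I saw no change in the spanner, tool holder, collet or offcuts.

**What went less well**
- **Prying:** the scraper turned in the grip on the first lift, so I finished by letting the tip bear on the deck as a lever.
- **Joint range:** while I was laying the scraper down, joints 3 and 7 read -1.304 and -2.654. Their stated limits are -1.30 and -2.65, so they sat at, or a few thousandths past, the limit. I moved away at once, but I can't tell whether this counts as passing the range.
- **Button:** the last part of the press reached 31 N vertically at the fingertip. That is more than the button needs, though under the limits.

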